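# Weigh the longest rod from the sloped clip rack

## Robot

A 6-joint arm with a two-finger parallel gripper is mounted at the origin on the work surface. World frame = base frame: x ahead of the robot, y to its left, z up, the work surface at z = 0. Lengths are in m, angles in rad, forces in N, time in s.
With the tool pointing down it reaches from about 0.325 to 0.85 m from the base axis. Payload 15.5 kg.
Tool frame: the origin (TCP) lies at the very end of the fingers, on their centre line; the grasp point (between the pads) lies 19 mm behind it; x points along the fingers, y is the direction in which the jaws open and shut, and the axes are right-handed (so a half turn about x gives the same grasp; the last joint's range is limited). The gripper opens to 91 mm and grips with 3 to 60 N. Pads are 32 mm wide; open, the fingers measure 118 mm over their backs; the gripper's body (76 mm by 178 mm) begins 60 mm behind the grasp point.
Start: joints at [1.153, 0.494, 1.345, -0, 1.302, -0.096], TCP at [0.198, 0.593, 0.214] pointing down, gripper open.
Joint ranges: [-2.91, 2.91], [-0.82, 2.16], [0.22, 2.67], [-1.22, 4.37], [0.12, 2.79], [-3.08, 3.08]. Speed limits (rad/s): [1.89, 1.89, 2.57, 3.01, 3.01, 3.01].

## Interface

Orientations are given as a rotation vector (axis times angle).
In Python, from rig import ctrl, vision gives the robot as it stands.
- The arm moves only by the shell command python3 -m crank 'ROWS' [FORCE]. ROWS is JSON, a list of rows, each an object with "travel": the shift along the tool's x, y, z in mm, a list of three; "dr": the turn, a rotation vector about the tool's x, y, z in rad, a list of three; "fingers": the gripper command: -1 is fully open, 1 is shut, values between are in proportion. In form: [{"travel": [x, y, z], "dr": [wx, wy, wz], "fingers": fingers}, ...]. A call has 1 to 20 rows; each row shifts and turns the commanded pose from where the row before left it, along the tool's axes as they then stand; what a row does not reach is not made up. A row lasts 1/8 s, in which the tool goes at most 62.5 mm and 10.7 degrees, less where a joint would pass 70% of its speed; a pose out of reach is approached as far as the arm can. A call is refused whole if a number of a shift passes 62.5 or a number of a turn 0.188, either way. A call with a gripper value outside its range is refused whole. The fingers move at their own pace and stop on an object; FORCE is the grip in N (left out, the last holds). Time passes only in rows, so rows that do not move let the fingers close. It gives the time, the measured TCP pose, the force and the opening at its end, in the units of the state.
- ctrl.sense(): the state, without advancing time (a new reading comes with each control period).
- vision.get_image(name): name is "scene" or "side" or "wrist"; returns a dict with "img" (420x560x3 uint8, red, green, blue), "fx", "fy", "cx", "cy" (pixels), "k1" (the pictures are not rectified: a ray, as slopes to the right and down, at radius r is drawn at 1 + k1 r^2 times it, then the intrinsics apply), "R" (3x3) and "t" (3): a world point X has camera coordinates R X + t; the wrist camera has in their place "hand_eye" (4x4, takes a point from camera to tool coordinates, whose origin is the TCP and whose axes are the tool frame's). Camera axes: x right, y down, z forward; pixel columns grow to the right and rows downward; lengths in m; the calibration is good to about 2 mm. A picture is of the moment at which its call begins: read the wrist's pose just before it. There is no depth.
- ctrl.hand_in(): hands the job in, once; it reports no verdict.
The state is a dict: "time": time; "qpos": joint angles; "joint_velocities": joint speeds; "effort": joint torques, N m; "tcp_pos": TCP position; "ee_rot": TCP orientation; "contact_force": force on the tool from outside, world axes, zero at the start; "ft_torque": the same for the moment, N m; "opening": opening from 0.0 (shut) to 1.0 (fully open).
Only numpy, scipy, OpenCV 4.12 (cv2) and the standard library are available. Lean on these libraries where they do the work, as an engineer would, in place of code of your own. Each camera call takes 0.05 s, during which the arm holds its last target.

## Task

Weigh the longest of the three metal rods: pull it straight out of its two spring clips on the sloped rack, lay it (do not drop it) in the V-shaped cradle inside the balance's chamber and let go, then slide the balance's clear cover fully shut over it. Last, press a key on the front of the balance until it snaps through, then let it up: one of the two look-alike keys is worn out and only feels soft, so if a key stays soft leave it well short of the bottom of its travel and use the other. Leave the other rods in their clips and the things around undisturbed.

Things in the scene. Friction and masses are not known exactly. Their poses are not given: they have to be found in the camera images.
- long_rod_mid (a point): Middle of the rod to weigh, on its axis: plain round aluminium rod, 20 mm thick, 180 mm long, about 0.15 kg, the longest of three; x runs along it (at first up the slope, away from the robot). Two C-clips hold it 25 and 110 mm from its lower end; the bare length between the clips is 73 mm, centred 67 mm from the lower end (23 mm down the slope from this point). Symmetric end for end.
- mid_rod_mid (a point): Middle of the second rod, 155 mm long, otherwise the same; x along it. Stays in its clips.
- short_rod_mid (a point): Middle of the third rod, 130 mm long, otherwise the same; x along it. Stays in its clips.
- rack: White frame, fixed, 230 mm deep, 310 mm wide, 227 mm high, holding the three rods side by side at 90 mm pitch, sloping up away from the robot side at 40 degrees; which rod is in which place varies. Origin on the bench under its middle, x to its back, y along its width, z up.
- carry_bar (a point): Middle of the rack's steel carrying bar, 16 mm thick, along the rack's whole width above the rods' upper half: axis 62 mm out from the rods' axes, 150 mm up the slope from their lower ends. It stops a gripper coming straight down; one tilted square to the rods passes. A rod meets it after 43 mm straight out: draw it out about 26 mm, then 60 mm down along its length, then lift.
- clip_frame: The rack's sloped part. Origin at the lower end of the middle rod's axis; x up the slope along the rods, y along the rack, z square to the slope, up and to the robot side: the way the C-clips open. Clips: sprung steel jaws 12 mm wide, 30 mm across, on cross rails 26 mm behind the rods' axes; open space between. Pulling a rod straight out takes about 10 N; it is free after 12 mm. Grip firmly.
- balance: Bench balance, fixed, 310 mm deep (x), 290 mm wide (y), deck 45 mm high. Origin on the bench under its middle; x to its back, y to its left seen from the robot side, z up. Behind the front strip with the keys: at the right (-y) the open-topped weighing chamber, 213 mm (x) by 133 mm (y) inside, walls 55 mm high (tops 100 mm above the bench); at the left the like space where the cover parks.
- cradle (a point): Where the rod's middle must come to lie, on its axis: 80 mm above the bench, 31 mm above the steel pan. Axes as the balance; the rod lies along x, either way round, up to 15 mm off lengthwise. The cradle: two V-blocks 55 mm before and behind this point, 10 mm thick, with 45 degree cheeks; open between. The chamber's walls are 66 mm to either side (y): open the fingers only part way here.
- cover (a joint): The clear flat sliding cover of the chamber (225 x 145 x 5 mm, 0.25 kg, on top of the walls): 0 = fully shut, 0.14 m = parked fully to the left. It slides along the balance's y, with about 1.5 N of friction, and stays where it is left.
- cover_handle (a point): Centre of the cover's black handle bar: 70 mm along x, 12 mm thick (y), 28 mm high (14 mm above and below this point, which is 120 mm above the bench). It moves with the cover; axes as the balance.
- left_key (a point): Centre of the top of the left (+y) key on the balance's front strip when the key is up: round, white, 40 mm across, 69 mm above the bench, pressed straight down. The point does not move with the key.
- right_key (a point): The same for the right (-y) key, 140 mm from the left one. One of the two keys is good, the other worn; which is which varies and cannot be seen.
- key_p (a joint): How far the good key is pressed (m): 0 up, 0.006 at the bottom. Its resistance rises to about 5 N in the first 2 mm, then it gives way and snaps through, falling to about 1.5 N just before the bottom. It springs back up. It may be the left or the right key.
- key_q (a joint): How far the worn key is pressed (m): 0 up, 0.012 at the bottom. It stays soft, under 1.5 N, all the way, and springs back up. It is at the other place.
- beaker: Bystander: glass beaker with three pens, 76 mm across, 140 mm high with the pens; origin at the centre of its underside, z up.
- pencil_case: Bystander: grey pencil case 80 x 190 x 50 mm; origin at the centre of its underside.
- dish: Bystander: flat glass dish 96 mm across, 16 mm high; origin at the centre of its underside.

How it is judged:
By the outcome, as a careful person would: the job done as asked, in the order asked, and still so for the second after the job is handed in, with the robot touching nothing.
It also fails if it takes over 70 s, if anything falls off the work surface, if the arm or the gripper's body presses on something with over 40 N, if the wrist force passes 120 N, or if a joint passes its speed limit or range.

## Working session

There is one attempt and no reset: what is moved stays moved. The work goes in short steps, Python scripts to look and compute and a shell command to move; the robot and the scene stay as the last step left them, time stands still between calls to the robot, and variables do not carry over. Pictures are saved under pics/ and viewed, and the job is handed in when it is done.

```bash
ls; mkdir -p pics
python3 - <<'E'
from rig import ctrl, vision
import cv2, numpy as np
s=ctrl.sense(); print({k:np.round(v,3) for k,v in s.items()})
for n in ["scene","side","wrist"]:
    d=vision.get_image(n); cv2.imwrite(f"pics/{n}0.png",d["img"][:,:,::-1])
    print(n,{k:np.round(v,4).tolist() for k,v in d.items() if k!="img"})
E
```

```text
pics
{'time': np.float64(0.0), 'qpos': array([ 1.153,  0.494,  1.346, -0.   ,  1.302, -0.096]), 'joint_velocities': array([-0.001,  0.   ,  0.   , -0.   , -0.   ,  0.001]), 'effort': array([ 3.0000e-03, -8.7883e+01, -3.8186e+01,  7.1000e-02,  5.3000e-02,
       -0.0000e+00]), 'tcp_pos': array([0.198, 0.592, 0.213]), 'ee_rot': array([ 0.252,  1.556, -0.254]), 'contact_force': array([ 0.66 ,  0.013, -0.224]), 'ft_torque': array([ 0.07 ,  0.049, -0.031]), 'opening': np.float64(0.998)}
scene {'fx': 545.0306, 'fy': 545.0306, 'cx': 277.5482, 'cy': 204.0112, 'k1': -0.1166, 'R': [[-0.459, 0.8883, 0.0164], [0.6588, 0.3527, -0.6646], [-0.5961, -0.2942, -0.7471]], 't': [0.2943, -0.3013, 2.0226]}
side {'fx': 408.2568, 'fy': 408.2568, 'cx': 279.4364, 'cy': 206.4122, 'k1': -0.0111, 'R': [[0.9013, -0.4331, -0.0016], [-0.2689, -0.5567, -0.786], [0.3395, 0.7089, -0.6182]], 't': [-0.5344, 0.2755, 1.009]}
wrist {'fx': 354.9663, 'fy': 354.9663, 'cx': 279.2792, 'cy': 205.5237, 'k1': -0.0215, 'hand_eye': [[0.0008, -0.2822, 0.9594, -0.1705], [1.0, -0.0001, -0.0008, -0.0007], [0.0004, 0.9594, 0.2822, -0.0794], [0.0, 0.0, 0.0, 1.0]]}
```

View pics/scene0.png

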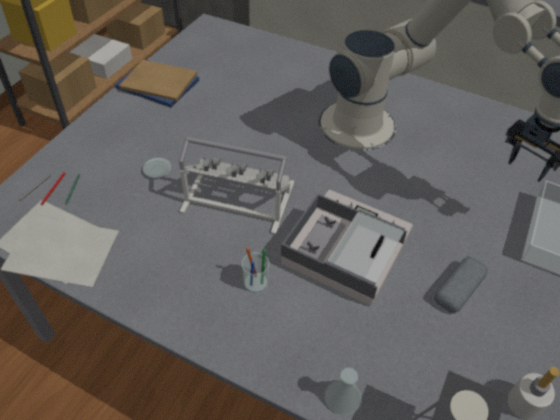

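View pics/side0.png

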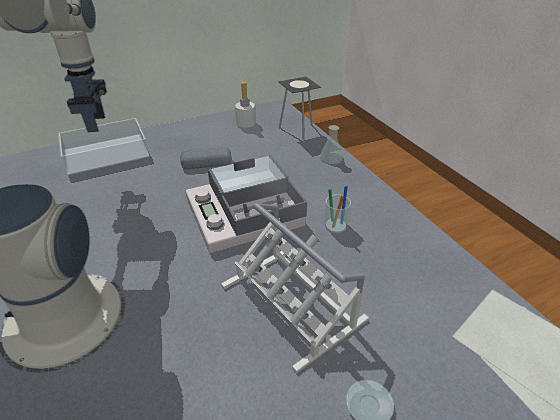

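View pics/wrist0.png

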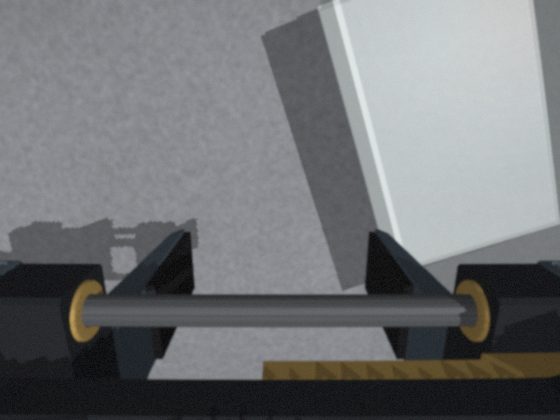

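The scene view shows the rack around (235,185), the balance around (350,245), the beaker at (256,270), the dish at (157,168) and the pencil case at (462,283). The side view shows the rack around (300,285). I'll enlarge both.

Run:
```python
import cv2
a=cv2.imread("pics/side0.png")[180:380,180:380]; cv2.imwrite("pics/side0a.png",cv2.resize(a,None,fx=3,fy=3,interpolation=cv2.INTER_CUBIC)[:600])
a=cv2.imread("pics/side0.png")[145:265,175:335]; cv2.imwrite("pics/side0b.png",cv2.resize(a,None,fx=5,fy=5,interpolation=cv2.INTER_CUBIC))
a=cv2.imread("pics/scene0.png")[130:240,165:305]; cv2.imwrite("pics/scene0a.png",cv2.resize(a,None,fx=5,fy=5,interpolation=cv2.INTER_CUBIC))
a=cv2.imread("pics/scene0.png")[185:305,270:420]; cv2.imwrite("pics/scene0b.png",cv2.resize(a,None,fx=5,fy=5,interpolation=cv2.INTER_CUBIC))
```

```text
(no output)
```

View pics/side0a.png

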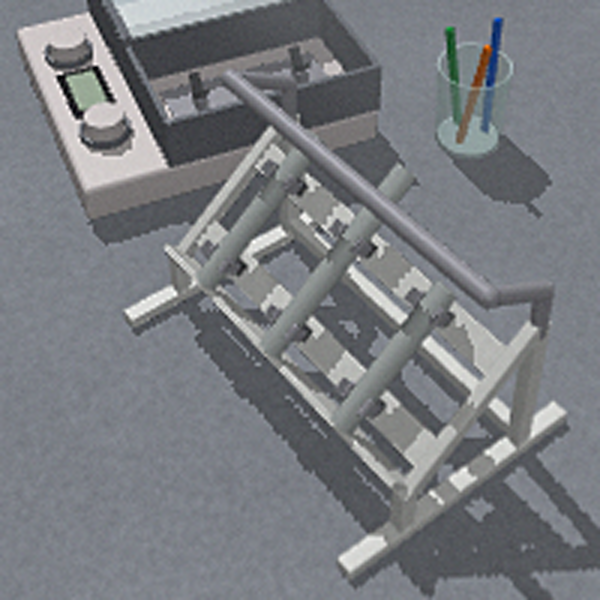

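View pics/side0b.png

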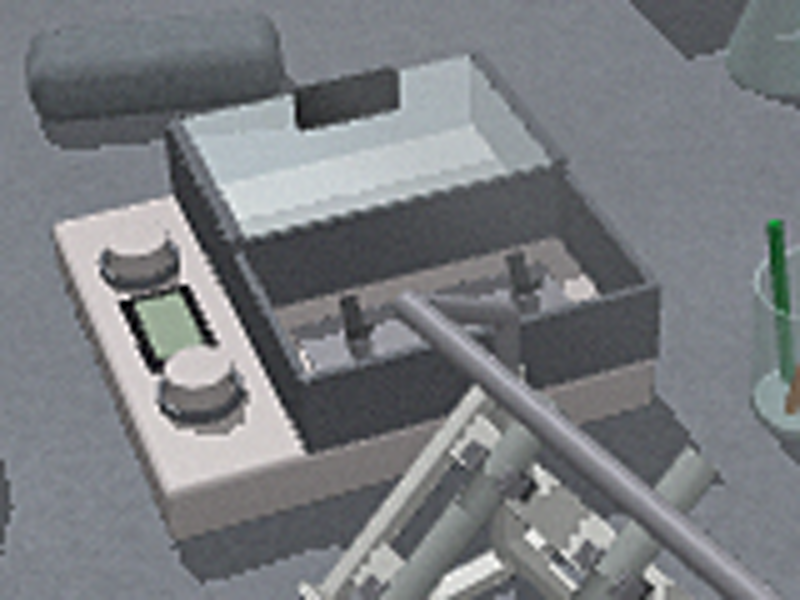

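View pics/scene0a.png

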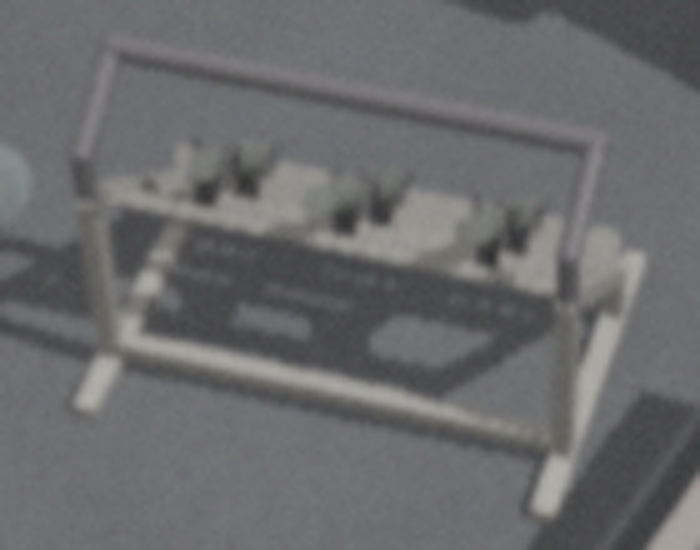

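View pics/scene0b.png

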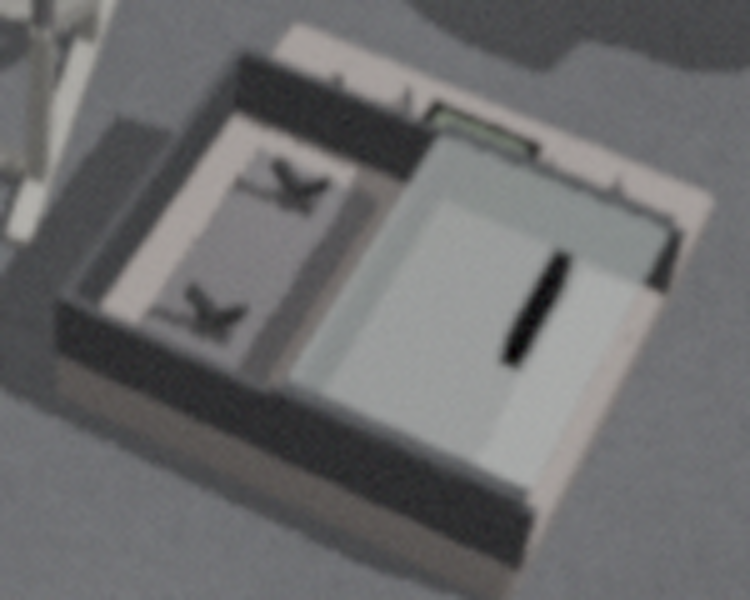

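```bash
cat > h.py <<'E'
import numpy as np, cv2
from rig import ctrl, vision
from scipy.spatial.transform import Rotation as Ro
_c={}
def cam(n):
    if n not in _c:
        s=ctrl.sense(); d=vision.get_image(n)
        if n=="wrist":
            T=np.eye(4);T[:3,:3]=Ro.from_rotvec(s["ee_rot"]).as_matrix();T[:3,3]=s["tcp_pos"]
            M=np.linalg.inv(T@np.array(d["hand_eye"])); d["R"]=M[:3,:3]; d["t"]=M[:3,3]
        _c[n]=d
    return _c[n]
def ray(n,uv):
    d=cam(n);K=np.array([[d["fx"],0,d["cx"]],[0,d["fy"],d["cy"]],[0,0,1.]])
    p=cv2.undistortPoints(np.array([[uv]],float),K,np.array([d["k1"],0,0,0,0.]))[0,0]
    R=np.array(d["R"]);t=np.array(d["t"]);v=R.T@np.array([p[0],p[1],1]);return -R.T@t,v/np.linalg.norm(v)
def onz(n,uv,z):
    o,v=ray(n,uv);return o+v*(z-o[2])/v[2]
def tri(a,ua,b,ub):
    o1,v1=ray(a,ua);o2,v2=ray(b,ub)
    s=np.linalg.lstsq(np.c_[v1,-v2],o2-o1,rcond=None)[0]
    p,q=o1+s[0]*v1,o2+s[1]*v2;return (p+q)/2,np.linalg.norm(p-q)
def proj(n,X):
    d=cam(n);K=np.array([[d["fx"],0,d["cx"]],[0,d["fy"],d["cy"]],[0,0,1.]])
    R=np.array(d["R"]);r=cv2.Rodrigues(R)[0]
    return cv2.projectPoints(np.array(X,float).reshape(-1,3),r,np.array(d["t"],float),K,np.array([d["k1"],0,0,0,0.]))[0][:,0]
E
python3 - <<'E'
from h import *
np.set_printoptions(precision=4,suppress=True)
A=lambda x,y:(180+x/3,180+y/3)
B=lambda x,y:(175+x/5,145+y/5)
S=lambda x,y:(165+x/5,130+y/5)
T=lambda x,y:(270+x/5,185+y/5)
for nm,a,b in [("barR",A(490,297),S(108,47)),("barL",A(228,75),S(600,140))]:
    print(nm,*tri("side",a,"scene",b))
# rods end points assumed: slope plane later
print("keys", onz("side",B(143,235),.069),onz("side",B(202,367),.069))
print("handle tri",*tri("side",B(347,75),"scene",T(550,255)))
print("handle top ends scene", onz("scene",T(563,250),.134),onz("scene",T(512,355),.134))
print("handle top ends side", onz("side",B(296,88),.134),onz("side",B(397,70),.134))
# deck corners
print("deck front right/left side",onz("side",B(172,492),.045),onz("side",B(55,225),.045))
print("wall tops scene: FR, BR, BL",onz("scene",T(243,52),.1),onz("scene",T(60,303),.1),onz("scene",T(530,512),.1))
print("wall tops side: FR? BR", onz("side",B(303,380),.1),onz("side",B(660,287),.1))
print("deck scene FR, FL",onz("scene",T(300,25),.045),onz("scene",T(712,200),.045))
print("feet",onz("side",A(345,575),.0),onz("side",A(128,318),.0),onz("side",A(562,408),.02),onz("scene",S(85,410),0),onz("scene",S(540,517),0))
E
```

```text
barR [ 0.5686 -0.3482  0.2167] 0.00014065402303646424
barL [ 0.5041 -0.0511  0.219 ] 0.000929614477423722
keys [0.4502 0.2629 0.069 ] [0.4418 0.1207 0.069 ]
handle tri [0.594  0.2793 0.1457] 0.016404038599145083
handle top ends scene [0.5688 0.287  0.134 ] [0.6496 0.2875 0.134 ]
handle top ends side [0.5682 0.2862 0.134 ] [0.6357 0.2781 0.134 ]
deck front right/left side [0.3982 0.0514 0.045 ] [0.4083 0.3321 0.045 ]
wall tops scene: FR, BR, BL [0.4878 0.0581 0.1   ] [0.7084 0.0468 0.1   ] [0.7155 0.3283 0.1   ]
wall tops side: FR? BR [0.48   0.0484 0.1   ] [0.7013 0.0364 0.1   ]
deck scene FR, FL [0.4013 0.063  0.045 ] [0.4157 0.343  0.045 ]
feet [ 0.4505 -0.3753  0.    ] [ 0.3892 -0.0744  0.    ] [ 0.669  -0.3333  0.02  ] [ 0.67   -0.3256  0.    ] [ 0.6107 -0.0314  0.    ]
```

```bash
cat >> h.py <<'E'
def rackframe(barmid=(.536,-.200,.219),yaw=np.radians(12.25)):
    c,s=np.cos(yaw),np.sin(yaw);a=np.radians(40)
    X=np.array([c*np.cos(a),s*np.cos(a),np.sin(a)]);Y=np.array([-s,c,0]);Z=np.cross(X,Y)
    O=np.array(barmid)-.150*X-.062*Z
    return O,np.c_[X,Y,Z]
def balframe(o,yaw):
    c,s=np.cos(yaw),np.sin(yaw); return np.array([o[0],o[1],0]),np.array([[c,-s,0],[s,c,0],[0,0,1]])
def draw(n,segs,col,out,crop,f):
    im=cam(n)["img"][:,:,::-1].copy();x0,y0,w,hh=crop
    im=cv2.resize(im[y0:y0+hh,x0:x0+w],None,fx=f,fy=f,interpolation=cv2.INTER_CUBIC)
    for a,b in segs:
        p=[tuple(int(round(v)) for v in ((q[0]-x0+.5)*f-.5,(q[1]-y0+.5)*f-.5)) for q in proj(n,[a,b])]
        cv2.line(im,p[0],p[1],col,1)
    cv2.imwrite(out,im)
E
python3 - <<'E'
from h import *
np.set_printoptions(precision=4,suppress=True)
O,R=rackframe();print("O",O)
segs=[(O+R@[0,y,0],O+R@[L,y,0]) for y,L in [(.09,.13),(0,.18),(-.09,.155)]]+[(O+R@[.15,-.147,.062],O+R@[.15,.147,.062])]
draw("side",segs,(0,0,255),"pics/ov1.png",(210,190,170,150),4)
draw("scene",segs,(0,0,255),"pics/ov2.png",(165,130,140,110),5)
B=lambda x,y:(175+x/5,145+y/5)
T=lambda x,y:(270+x/5,185+y/5)
for nm,a,b in [("FR",B(172,492),T(300,25)),("FL",B(55,225),T(712,200)),("wBR",B(660,287),T(60,303)),("wFR",B(303,380),T(243,52)),("wBL",B(475,55),T(530,512)),("coverBR",B(560,165),T(275,385))]:
    print(nm,*tri("side",a,"scene",b))
E
```

```text
O [ 0.4627 -0.2159  0.0751]
FR [0.3983 0.0602 0.0389] 0.004525351944350052
FL [0.4098 0.3423 0.0381] 0.0005670066263852411
wBR [0.7049 0.0443 0.0938] 0.001883486730446369
wFR [0.4823 0.0559 0.0935] 0.00030781608225281354
wBL [0.7141 0.328  0.0977] 0.00024377569800185266
coverBR [0.7043 0.1756 0.1013] 0.00021114485160742962
```

View pics/ov1.png

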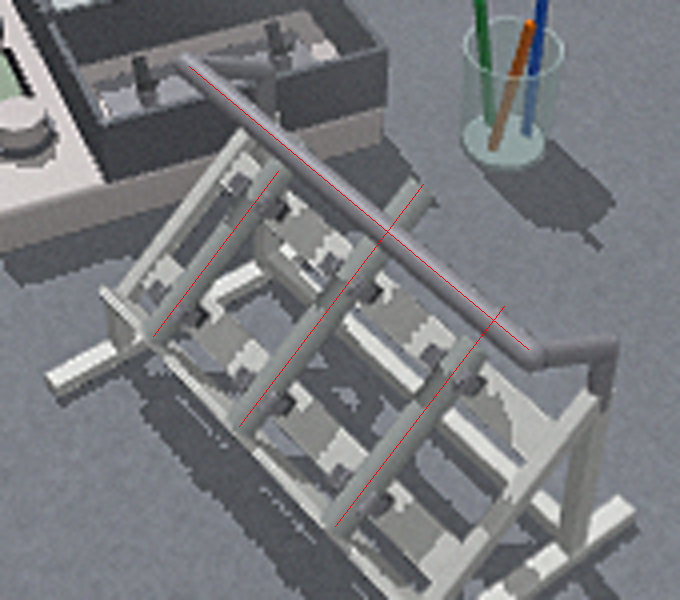

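View pics/ov2.png

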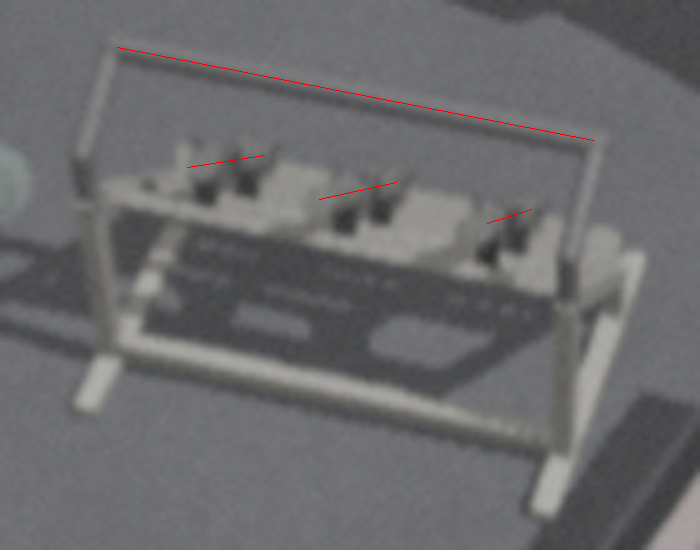

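```bash
cat >> h.py <<'E'
def plan(P,Rt,fr=None):
    "from given/measured pose to P,Rt: prints translate-in-old-tool mm, then rotvec, and alternative order"
    s=ctrl.sense(); p,R=(s["tcp_pos"],Ro.from_rotvec(s["ee_rot"]).as_matrix()) if fr is None else fr
    d=np.array(P)-p
    rv=Ro.from_matrix(R.T@Rt).as_rotvec()
    print("old-tool mm",np.round(R.T@d*1e3,1),"new-tool mm",np.round(Rt.T@d*1e3,1),"rotvec",np.round(rv,4),"|d|",np.round(np.linalg.norm(d)*1e3),"ang",np.round(np.linalg.norm(rv),3),"rows",int(np.ceil(max(np.linalg.norm(rv)/.186,0))))
def down(yaw):
    c,s=np.cos(yaw),np.sin(yaw); x=np.array([0,0,-1.]);z=np.array([c,s,0]);return np.c_[x,np.cross(z,x),z]
E
python3 - <<'E'
from h import *
np.set_printoptions(precision=4,suppress=True)
s=ctrl.sense();print(Ro.from_rotvec(s["ee_rot"]).as_matrix(), s["tcp_pos"])
plan([.45,.12,.40],down(np.radians(-2.9)))
E
```

```text
[[-0.0001  0.3172  0.9484]
 [-0.0002  0.9484 -0.3172]
 [-1.     -0.0003 -0.    ]] [0.1982 0.5927 0.2138]
old-tool mm [-186.1 -368.4  388.7] new-tool mm [-186.2 -459.3  275.4] rotvec [-0.2722 -0.0001  0.0003] |d| 567.0 ang 0.272 rows 2
```

```bash
python3 -m crank '[{"travel":[-30,0,0],"dr":[-0.136,0,0],"fingers":-1},{"travel":[-30,0,0],"dr":[-0.136,0,0],"fingers":-1},{"travel":[-12.5,-41,27.8],"dr":[0,0,0],"fingers":-1},{"travel":[-12.5,-41,27.8],"dr":[0,0,0],"fingers":-1},{"travel":[-12.5,-41,27.8],"dr":[0,0,0],"fingers":-1},{"travel":[-12.5,-41,27.8],"dr":[0,0,0],"fingers":-1},{"travel":[-12.5,-41,27.8],"dr":[0,0,0],"fingers":-1},{"travel":[-12.5,-41,27.8],"dr":[0,0,0],"fingers":-1},{"travel":[-12.5,-41,27.8],"dr":[0,0,0],"fingers":-1},{"travel":[-12.5,-41,27.8],"dr":[0,0,0],"fingers":-1},{"travel":[-12.5,-41,27.8],"dr":[0,0,0],"fingers":-1},{"travel":[-12.5,-41,27.8],"dr":[0,0,0],"fingers":-1},{"travel":[0,0,0],"dr":[0,0,0],"fingers":-1},{"travel":[0,0,0],"dr":[0,0,0],"fingers":-1}]'
python3 - <<'E'
from h import *
print(ctrl.sense()["tcp_pos"]); cv2.imwrite("pics/w1.png",cam("wrist")["img"][:,:,::-1])
import pickle; pickle.dump(cam("wrist"),open("w1.pkl","wb"))
E
```

```text
time: 2.1
tcp_pos: [0.4548, 0.1693, 0.3987]
ee_rot: [0.04, 1.571, -0.04]
contact_force: [-0.1, -0.1, -0.1]
opening: 1.002
[0.45479846 0.16927605 0.39871903]
```

View pics/w1.png

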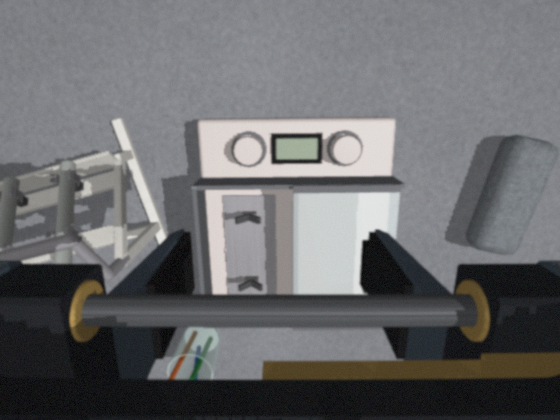

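The balance is square in the wrist view, with keys at about (248,149) and (346,148), V-blocks near (243,217) and (246,283), and deck front corners at (200,121) and (394,119). I'll enlarge it and fit.

Run:
```python
import cv2
a=cv2.imread("pics/w1.png")[110:300,185:410]; cv2.imwrite("pics/w1a.png",cv2.resize(a,None,fx=3.5,fy=3.15*3.5/3.5,interpolation=cv2.INTER_CUBIC))
```

```text
(no output)
```

View pics/w1a.png

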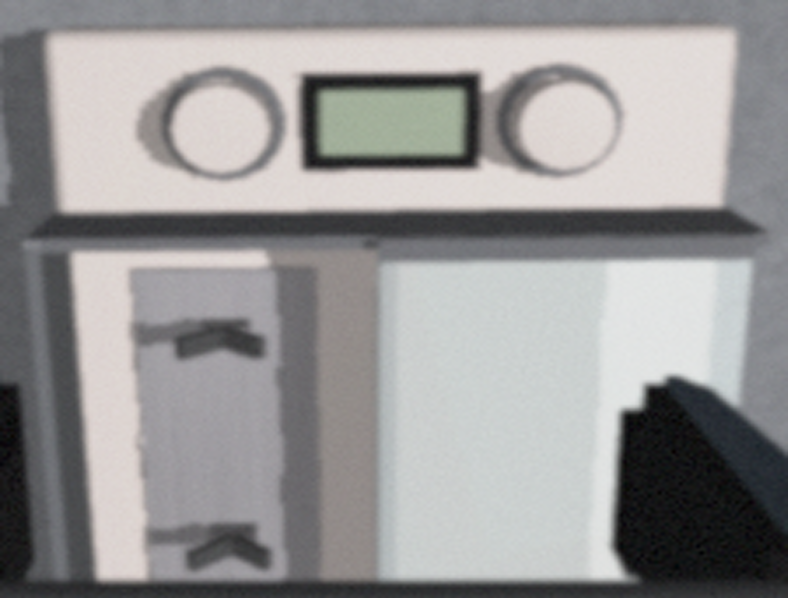

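Run:
```python
from h import *
import h,pickle; h._c["wrist"]=pickle.load(open("w1.pkl","rb"))
np.set_printoptions(precision=4,suppress=True)
C=lambda u,v:(185+(u+.5)/3.5-.5,110+(v+.5)/3.15-.5)
k=[onz("wrist",C(219,130),.069),onz("wrist",C(569,125),.069)]
print("keys R,L",*k,np.linalg.norm(k[0]-k[1]))
d=[onz("wrist",C(47,30),.045),onz("wrist",C(737,28),.045)];print("deck",*d,np.linalg.norm(d[0]-d[1]),np.degrees(np.arctan2(-(d[1]-d[0])[0],(d[1]-d[0])[1])))
print("valley F,B (front edges, z66)",onz("wrist",C(222,320),.066),onz("wrist",C(229,526),.066))
print("cheek tips z84",[onz("wrist",C(*p),.084) for p in [(178,345),(265,343),(188,555),(269,555)]])
print("wall FR outer z100",onz("wrist",C(25,243),.1),"front wall top right",onz("wrist",C(763,232),.1))
```

```text
keys R,L [0.4396 0.1238 0.069 ] [0.4446 0.2643 0.069 ] 0.14056818531029244
deck [0.3935 0.0542 0.045 ] [0.4071 0.3378 0.045 ] 0.2839474112516047 -2.75325272826149
valley F,B (front edges, z66) [0.5292 0.1179 0.066 ] [0.6367 0.1128 0.066 ]
cheek tips z84 [array([0.5347, 0.1008, 0.084 ]), array([0.5356, 0.1367, 0.084 ]), array([0.642 , 0.0958, 0.084 ]), array([0.6438, 0.1312, 0.084 ])]
wall FR outer z100 [0.4802 0.0478 0.1   ] front wall top right [0.49   0.3339 0.1   ]
```

Run:
```python
from h import *
O,R=rackframe();X,Y,Z=R.T
Rt=np.c_[-Z,Y,X]
G=O+.067*X
plan(G+.15*Z,Rt); print(G+.15*Z, np.linalg.det(Rt))
```

```text
old-tool mm [ 165.6 -396.5  -15.9] new-tool mm [  50.4 -378.5 -197.6] rotvec [-0.2534 -0.6946  0.0921] |d| 430.0 ang 0.745 rows 5
[ 0.41858862 -0.22549251  0.23306054] 0.9999999999999998
```

```bash
python3 -m crank '[{"travel":[0,0,0],"dr":[-0.0507,-0.1389,0.0184],"fingers":-1},{"travel":[0,0,0],"dr":[-0.0507,-0.1389,0.0184],"fingers":-1},{"travel":[0,0,0],"dr":[-0.0507,-0.1389,0.0184],"fingers":-1},{"travel":[0,0,0],"dr":[-0.0507,-0.1389,0.0184],"fingers":-1},{"travel":[0,0,0],"dr":[-0.0507,-0.1389,0.0184],"fingers":-1},{"travel":[6.3,-47.3,-24.7],"dr":[0,0,0],"fingers":-0.3},{"travel":[6.3,-47.3,-24.7],"dr":[0,0,0],"fingers":-0.3},{"travel":[6.3,-47.3,-24.7],"dr":[0,0,0],"fingers":-0.3},{"travel":[6.3,-47.3,-24.7],"dr":[0,0,0],"fingers":-0.3},{"travel":[6.3,-47.3,-24.7],"dr":[0,0,0],"fingers":-0.3},{"travel":[6.3,-47.3,-24.7],"dr":[0,0,0],"fingers":-0.3},{"travel":[6.3,-47.3,-24.7],"dr":[0,0,0],"fingers":-0.3},{"travel":[6.3,-47.3,-24.7],"dr":[0,0,0],"fingers":-0.3},{"travel":[0,0,0],"dr":[0,0,0],"fingers":-0.3},{"travel":[0,0,0],"dr":[0,0,0],"fingers":-0.3}]'
python3 - <<'E'
from h import *
s=ctrl.sense();print(s["tcp_pos"],s["qpos"]); cv2.imwrite("pics/w2.png",cam("wrist")["img"][:,:,::-1])
import pickle; pickle.dump(cam("wrist"),open("w2.pkl","wb"))
O,R=rackframe();X,Y,Z=R.T
plan(O+.067*X+.15*Z,np.c_[-Z,Y,X])
segs=[(O+R@[0,y,0],O+R@[L,y,0]) for y,L in [(.09,.13),(0,.18),(-.09,.155)]]
draw("wrist",segs,(0,0,255),"pics/w2o.png",(0,0,560,320),1.4)
E
```

```text
time: 4.03
tcp_pos: [0.4395, -0.1531, 0.2782]
ee_rot: [-0.085, 0.938, 0.184]
contact_force: [-0.5, 0.6, 0.4]
opening: 0.648
[ 0.43948489 -0.15309524  0.27824814] [-0.88816393  0.03690405  2.04182995  0.74010896  0.8901215  -3.08140903]
old-tool mm [ 15.8 -67.5 -54.3] new-tool mm [ 11.7 -66.6 -56.5] rotvec [-0.0186 -0.067   0.0055] |d| 88.0 ang 0.07 rows 1
```

View pics/w2.png

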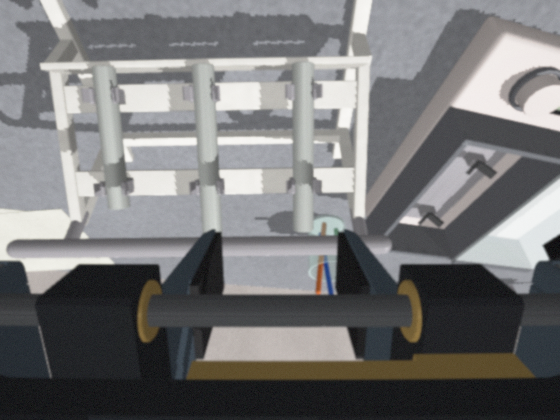

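View pics/w2o.png

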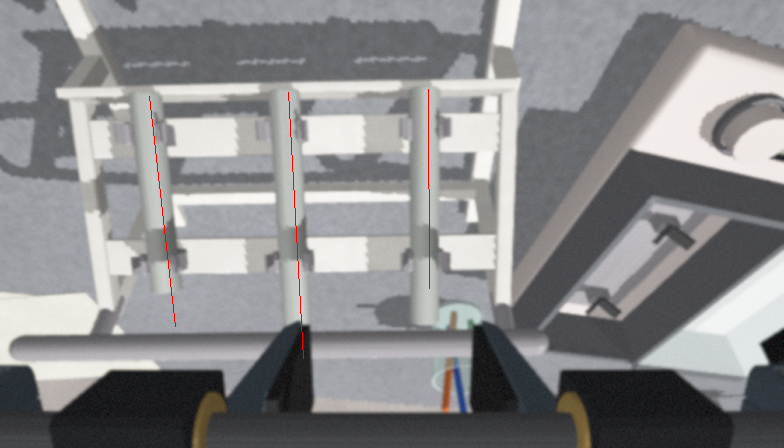

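The wrist view shows three rods with tops at about (105,68), (204,66) and (303,66). The left one is shortest and the middle one runs under the bar at (210,235), so the middle rod is the long one. Joint 6 is at its limit in this orientation, so I'll use the half-turned grasp.

```bash
python3 -m crank '[{"travel":[-3,0,0],"dr":[0.1848,0,0],"fingers":-0.3},{"travel":[-3,0,0],"dr":[0.1848,0,0],"fingers":-0.3},{"travel":[-3,0,0],"dr":[0.1848,0,0],"fingers":-0.3},{"travel":[-3,0,0],"dr":[0.1848,0,0],"fingers":-0.3},{"travel":[-3,0,0],"dr":[0.1848,0,0],"fingers":-0.3},{"travel":[-3,0,0],"dr":[0.1848,0,0],"fingers":-0.3},{"travel":[-3,0,0],"dr":[0.1848,0,0],"fingers":-0.3},{"travel":[-3,0,0],"dr":[0.1848,0,0],"fingers":-0.3},{"travel":[-3,0,0],"dr":[0.1848,0,0],"fingers":-0.3},{"travel":[-3,0,0],"dr":[0.1848,0,0],"fingers":-0.3},{"travel":[0,0,0],"dr":[0.1848,0,0],"fingers":-0.3},{"travel":[0,0,0],"dr":[0.1848,0,0],"fingers":-0.3},{"travel":[0,0,0],"dr":[0.1848,0,0],"fingers":-0.3},{"travel":[0,0,0],"dr":[0.1848,0,0],"fingers":-0.3},{"travel":[0,0,0],"dr":[0.1848,0,0],"fingers":-0.3},{"travel":[0,0,0],"dr":[0.1848,0,0],"fingers":-0.3},{"travel":[0,0,0],"dr":[0.1848,0,0],"fingers":-0.3},{"travel":[0,0,0],"dr":[0,0,0],"fingers":-0.3}]'
python3 - <<'E'
from h import *
import h,pickle
np.set_printoptions(precision=4,suppress=True)
s=ctrl.sense();print(s["tcp_pos"],s["qpos"])
O,R=rackframe();X,Y,Z=R.T
plan(O+.067*X+.15*Z,np.c_[-Z,-Y,-X])
h._c["wrist"]=pickle.load(open("w2.pkl","rb"))
for uv in [(204.5,72),(208.3,190)]:
    o,v=ray("wrist",uv); p=o+v*((O-o)@Z)/(v@Z); print("clip-frame coords",R.T@(p-O))
E
```

```text
time: 6.32
tcp_pos: [0.4222, -0.1567, 0.3028]
ee_rot: [2.716, 0.272, -1.379]
contact_force: [-0.3, 0.5, -0.5]
opening: 0.65
[ 0.4222 -0.1567  0.3028] [-0.9422 -0.0208  2.0161  0.7024  0.9838  0.0817]
old-tool mm [46.  67.1 54.6] new-tool mm [41.8 66.4 58.7] rotvec [-0.0173  0.0668 -0.0062] |d| 98.0 ang 0.069 rows 1
clip-frame coords [ 0.0052 -0.0011 -0.    ]
clip-frame coords [ 0.1132 -0.0042  0.    ]
```

```bash
python3 -m crank '[{"travel":[0,0,0],"dr":[-0.0173,0.0668,-0.0062],"fingers":-0.3},{"travel":[10.4,16.6,14.7],"dr":[0,0,0],"fingers":-0.3},{"travel":[10.4,16.6,14.7],"dr":[0,0,0],"fingers":-0.3},{"travel":[10.4,16.6,14.7],"dr":[0,0,0],"fingers":-0.3},{"travel":[10.4,16.6,14.7],"dr":[0,0,0],"fingers":-0.3},{"travel":[0,0,0],"dr":[0,0,0],"fingers":-0.3},{"travel":[0,0,0],"dr":[0,0,0],"fingers":-0.3}]'
python3 - <<'E'
from h import *
s=ctrl.sense();print(s["tcp_pos"],s["qpos"]); cv2.imwrite("pics/w3.png",cam("wrist")["img"][:,:,::-1])
import pickle; pickle.dump(cam("wrist"),open("w3.pkl","wb"))
O,R=rackframe();X,Y,Z=R.T
plan(O+.067*X+.15*Z,np.c_[-Z,-Y,-X])
segs=[(O+R@[0,y,0],O+R@[L,y,0]) for y,L in [(.09,.155),(0,.18),(-.09,.13)]]
draw("wrist",segs,(0,0,255),"pics/w3o.png",(0,0,560,420),1.4)
E
```

```text
time: 7.2
tcp_pos: [0.4183, -0.2259, 0.2335]
ee_rot: [2.752, 0.295, -1.283]
contact_force: [-0.6, 0.2, -0.2]
opening: 0.651
[ 0.41833727 -0.22587743  0.2334739 ] [-1.12535419  0.19397226  2.08033093  0.90780383  0.91677713 -0.36314189]
old-tool mm [ 0.6 -0.3  0.1] new-tool mm [ 0.6 -0.3  0.1] rotvec [ 0.0003 -0.0001 -0.0007] |d| 1.0 ang 0.001 rows 1
```

View pics/w3o.png

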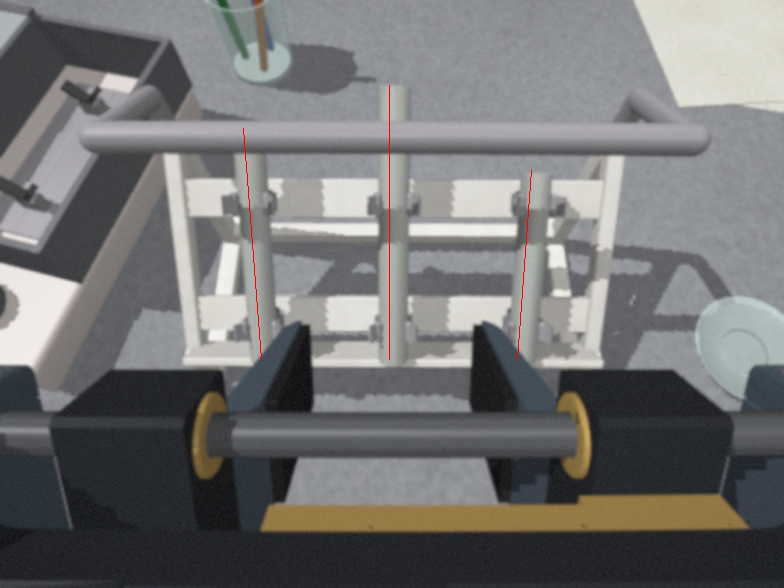

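```bash
python3 -m crank '[{"travel":[30,1.5,0],"dr":[0,0,0],"fingers":-0.3},{"travel":[30,1.5,0],"dr":[0,0,0],"fingers":-0.3},{"travel":[30,0,0],"dr":[0,0,0],"fingers":-0.3},{"travel":[30,0,0],"dr":[0,0,0],"fingers":-0.3},{"travel":[20,0,0],"dr":[0,0,0],"fingers":-0.3},{"travel":[15,0,0],"dr":[0,0,0],"fingers":-0.3},{"travel":[14,0,0],"dr":[0,0,0],"fingers":-0.3},{"travel":[0,0,0],"dr":[0,0,0],"fingers":-0.3}]'
python3 - <<'E'
from h import *
s=ctrl.sense();print(s["tcp_pos"],s["contact_force"]); 
O,R=rackframe();print("clip coords tcp",R.T@(s["tcp_pos"]-O))
cv2.imwrite("pics/w4.png",cam("wrist")["img"][:,:,::-1])
draw("side",[],(0,0,255),"pics/s4.png",(210,130,170,190),3)
E
```

```text
time: 8.25
tcp_pos: [0.5255, -0.206, 0.1038]
ee_rot: [2.753, 0.295, -1.283]
contact_force: [0.1, -0.5, 0.3]
opening: 0.652
[ 0.52548511 -0.20599537  0.10383541] [ 0.0881234  -0.50714684  0.32267803]
clip coords tcp [ 0.06712769 -0.00362783 -0.01879856]
```

View pics/w4.png

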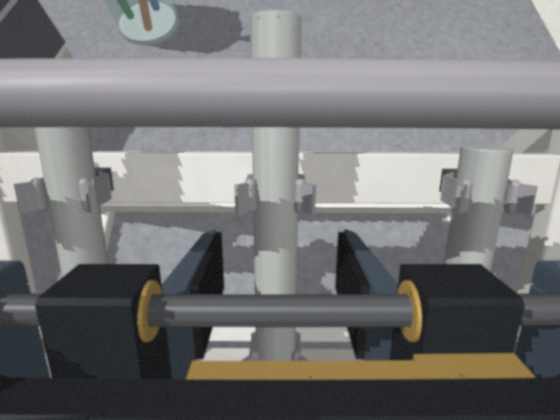

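View pics/s4.png

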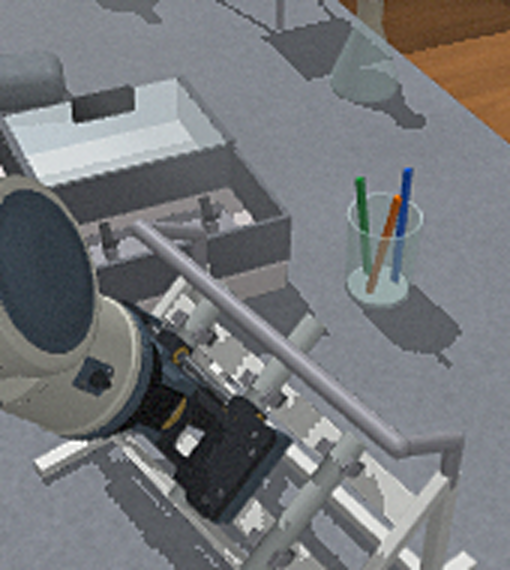

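The rod at u≈276 lies centrally between the fingers (222 to 337), and there is no contact force. Gripping now.

```bash
python3 -m crank '[{"travel":[0,0,0],"dr":[0,0,0],"fingers":1},{"travel":[0,0,0],"dr":[0,0,0],"fingers":1},{"travel":[0,0,0],"dr":[0,0,0],"fingers":1},{"travel":[0,0,0],"dr":[0,0,0],"fingers":1},{"travel":[0,0,0],"dr":[0,0,0],"fingers":1},{"travel":[0,0,0],"dr":[0,0,0],"fingers":1},{"travel":[0,0,0],"dr":[0,0,0],"fingers":1}]' 55
```

```text
time: 9.22
tcp_pos: [0.5247, -0.2053, 0.1036]
ee_rot: [2.755, 0.296, -1.285]
contact_force: [-1.9, 8.0, 5.7]
opening: 0.207
```

```bash
python3 -m crank '[{"travel":[-2,0,0],"dr":[0,0,0],"fingers":1},{"travel":[-3,0,0],"dr":[0,0,0],"fingers":1},{"travel":[-4,0,0],"dr":[0,0,0],"fingers":1},{"travel":[-5,0,0],"dr":[0,0,0],"fingers":1},{"travel":[-6,0,0],"dr":[0,0,0],"fingers":1},{"travel":[-6,0,0],"dr":[0,0,0],"fingers":1},{"travel":[0,0,0],"dr":[0,0,0],"fingers":1}]'
python3 - <<'E'
from h import *
s=ctrl.sense()
O,R=rackframe();print("clip coords tcp",R.T@(s["tcp_pos"]-O))
cv2.imwrite("pics/w5.png",cam("wrist")["img"][:,:,::-1])
E
```

```text
time: 10.1
tcp_pos: [0.5087, -0.2108, 0.1239]
ee_rot: [2.754, 0.291, -1.284]
contact_force: [0.6, 0.5, -1.5]
opening: 0.205
clip coords tcp [ 0.06662031 -0.00474557  0.00776854]
```

View pics/w5.png

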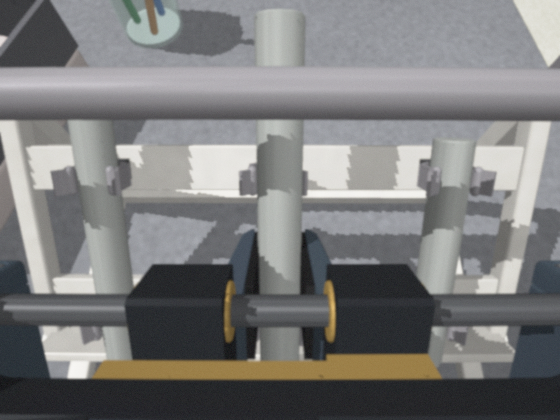

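```bash
python3 -m crank '[{"travel":[0,0,12],"dr":[0,0,0],"fingers":1},{"travel":[0,0,16],"dr":[0,0,0],"fingers":1},{"travel":[0,0,16],"dr":[0,0,0],"fingers":1},{"travel":[0,0,16],"dr":[0,0,0],"fingers":1},{"travel":[0,0,0],"dr":[0,0,0],"fingers":1},{"travel":[-16,0,0],"dr":[0,0,0],"fingers":1},{"travel":[-16,0,0],"dr":[0,0,0],"fingers":1},{"travel":[-16,0,0],"dr":[0,0,0],"fingers":1},{"travel":[-16,0,0],"dr":[0,0,0],"fingers":1},{"travel":[-16,0,0],"dr":[0,0,0],"fingers":1},{"travel":[-28.7,0,-24.1],"dr":[0,0,0],"fingers":1},{"travel":[-28.7,0,-24.1],"dr":[0,0,0],"fingers":1},{"travel":[-28.7,0,-24.1],"dr":[0,0,0],"fingers":1},{"travel":[-28.7,0,-24.1],"dr":[0,0,0],"fingers":1},{"travel":[0,0,0],"dr":[0,0,0],"fingers":1},{"travel":[0,0,0],"dr":[0,0,0],"fingers":1}]'
python3 - <<'E'
from h import *
s=ctrl.sense();print(s["qpos"])
plan([.42,.0,.36],down(np.radians(-2.7+180)))
cv2.imwrite("pics/w6.png",cam("wrist")["img"][:,:,::-1])
cv2.imwrite("pics/s6.png",cam("side")["img"][:,:,::-1])
E
```

```text
time: 12.15
tcp_pos: [0.4135, -0.2305, 0.2954]
ee_rot: [2.754, 0.294, -1.285]
contact_force: [-0.1, -0.9, -3.0]
opening: 0.207
[-1.14425231  0.08389902  1.97951091  0.79923065  1.0675951  -0.18284213]
old-tool mm [ -14.1 -224.1  -83.3] new-tool mm [ -64.6 -230.6    4.3] rotvec [ 0.2478 -0.6937  0.0915] |d| 239.0 ang 0.742 rows 4
```

View pics/s6.png

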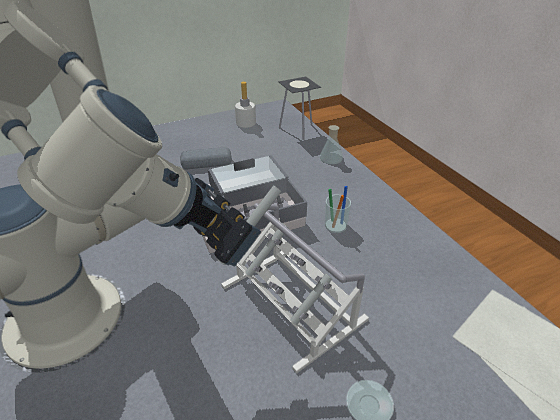

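View pics/w6.png

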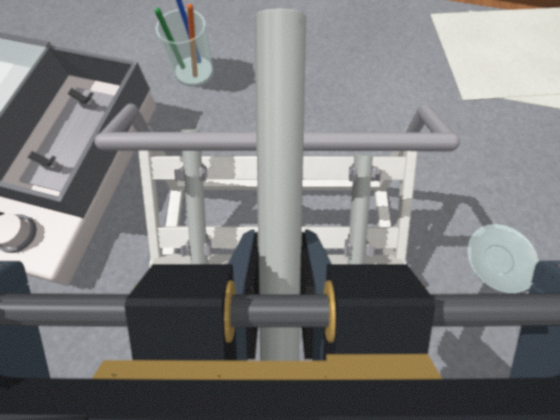

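```bash
python3 -m crank '[{"travel":[0,0,0],"dr":[0.0496,-0.1387,0.0183],"fingers":1},{"travel":[0,0,0],"dr":[0.0496,-0.1387,0.0183],"fingers":1},{"travel":[0,0,0],"dr":[0.0496,-0.1387,0.0183],"fingers":1},{"travel":[0,0,0],"dr":[0.0496,-0.1387,0.0183],"fingers":1},{"travel":[0,0,0],"dr":[0.0496,-0.1387,0.0183],"fingers":1},{"travel":[0,0,0],"dr":[0,0,0],"fingers":1}]'
python3 - <<'E'
from h import *
np.set_printoptions(precision=4,suppress=True)
s=ctrl.sense();print(s["qpos"])
plan([.588+.023+.04,.1155,.30],down(np.radians(-2.7+180)))
d=cam("wrist");im=d["img"][:,:,::-1].copy()
K=np.array([[d["fx"],0,d["cx"]],[0,d["fy"],d["cy"]],[0,0,1.]]);M=np.linalg.inv(np.array(d["hand_eye"]))
def pt(x): return cv2.projectPoints(np.array([x],float),cv2.Rodrigues(M[:3,:3])[0],M[:3,3],K,np.array([d["k1"],0,0,0,0.]))[0][0,0]
for L in [.103,.108,.113,.118]:
  print(L,pt([-.029,0,-L]),pt([-.019,0,-L]))
cv2.imwrite("pics/w7.png",im)
E
```

```text
time: 13.0
tcp_pos: [0.4148, -0.2293, 0.2939]
ee_rot: [-2.219, 0.031, 2.182]
contact_force: [-0.7, 0.8, -2.3]
opening: 0.207
[-0.6427  0.1937  1.588   0.0157  1.3503  0.9596]
old-tool mm [   0.1 -352.9 -224.1] new-tool mm [  -6.1 -355.6 -219.7] rotvec [ 0.0123 -0.0166  0.0072] |d| 418.0 ang 0.022 rows 1
0.103 [276.4899  37.8574] [276.6709  42.1545]
0.108 [276.4566  22.9242] [276.6416  28.2944]
0.113 [276.4228   7.7   ] [276.6118  14.182 ]
0.118 [276.3886  -7.8196] [276.5817  -0.1866]
```

View pics/w7.png

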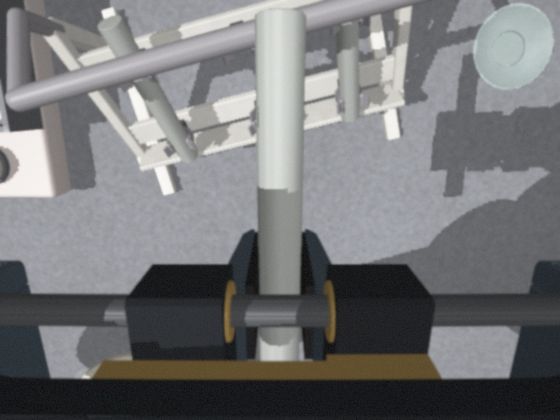

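```bash
python3 -m crank '[{"travel":[-20,0,0],"dr":[0.0123,-0.0166,0.0072],"fingers":1},{"travel":[-20,0,0],"dr":[0,0,0],"fingers":1},{"travel":[0,-39.3,-15],"dr":[0,0,0],"fingers":1},{"travel":[0,-39.3,-15],"dr":[0,0,0],"fingers":1},{"travel":[0,-39.3,-15],"dr":[0,0,0],"fingers":1},{"travel":[0,-39.3,-15],"dr":[0,0,0],"fingers":1},{"travel":[0,-39.3,-15],"dr":[0,0,0],"fingers":1},{"travel":[0,-39.3,-15],"dr":[0,0,0],"fingers":1},{"travel":[0,-39.3,-15],"dr":[0,0,0],"fingers":1},{"travel":[0,-39.3,-15],"dr":[0,0,0],"fingers":1},{"travel":[0,-39.3,-15],"dr":[0,0,0],"fingers":1},{"travel":[0,0,0],"dr":[0,0,0],"fingers":1},{"travel":[0,0,0],"dr":[0,0,0],"fingers":1}]'
python3 - <<'E'
from h import *
s=ctrl.sense();print(s["qpos"])
plan([.567,.1165,.16],down(np.radians(-2.7+180)))
import pickle; pickle.dump(cam("wrist"),open("w8.pkl","wb"))
cv2.imwrite("pics/w8.png",cam("wrist")["img"][:,:,::-1])
E
```

```text
time: 14.68
tcp_pos: [0.5648, 0.1155, 0.3344]
ee_rot: [-2.198, 0.055, 2.195]
contact_force: [-0.5, -0.1, -0.9]
opening: 0.205
[ 9.87400911e-02  3.30877982e-01  1.28187318e+00 -9.16595738e-04
  1.52748033e+00  1.71926796e+00]
old-tool mm [174.4  -1.2  -1.8] new-tool mm [174.4  -1.1  -2.1] rotvec [-0.0026 -0.0015 -0.0007] |d| 174.0 ang 0.003 rows 1
```

View pics/w8.png

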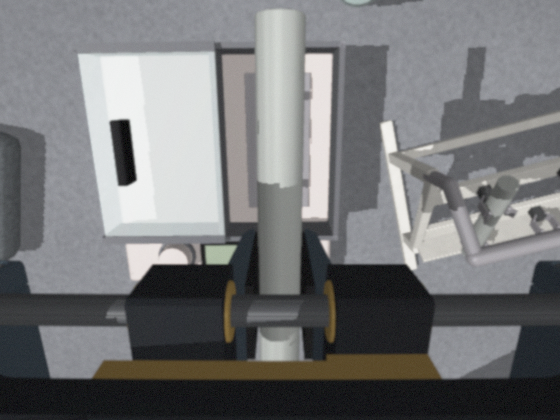

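Run:
```python
from h import *
import h,pickle; h._c["wrist"]=pickle.load(open("w8.pkl","rb"))
np.set_printoptions(precision=4,suppress=True)
im=cam("wrist")["img"][:,:,::-1][20:270,75:350]
cv2.imwrite("pics/w8a.png",cv2.resize(im,None,fx=2.4,fy=2.4,interpolation=cv2.INTER_CUBIC))
for n,uv,z in [("wall BR",(338,45),.1),("wall FR",(341,240),.1),("lkey",(178,254),.069),("handle B",(120,121),.134),("handle F",(126,184),.134)]:
    print(n,onz("wrist",uv,z))
```

```text
wall BR [0.6992 0.0455 0.1   ]
wall FR [0.4782 0.0428 0.1   ]
lkey [0.4562 0.2553 0.069 ]
handle B [0.6343 0.274  0.134 ]
handle F [0.5684 0.279  0.134 ]
```

View pics/w8a.png

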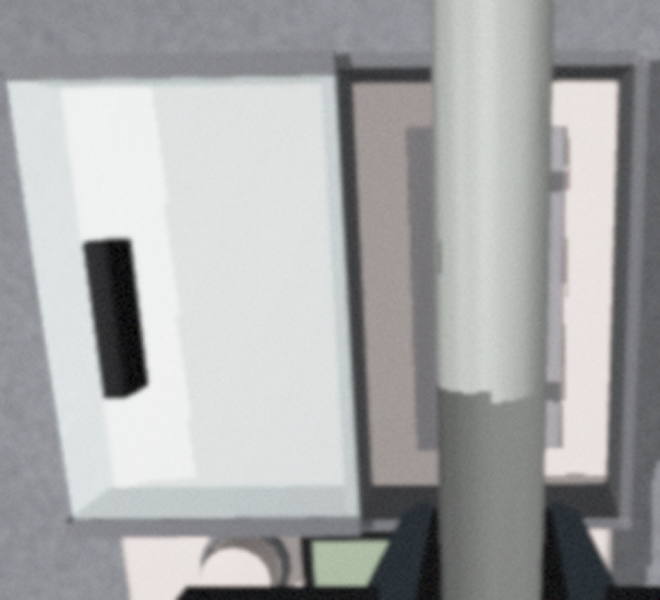

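```bash
python3 -m crank '[{"travel":[40,1.8,-1.7],"dr":[0,0,0],"fingers":1},{"travel":[50,0,0],"dr":[0,0,0],"fingers":1},{"travel":[50,0,0],"dr":[0,0,0],"fingers":1},{"travel":[40,0,0],"dr":[0,0,0],"fingers":1},{"travel":[30,0,0],"dr":[0,0,0],"fingers":1},{"travel":[20,0,0],"dr":[0,0,0],"fingers":1},{"travel":[9,0,0],"dr":[0,0,0],"fingers":1},{"travel":[0,0,0],"dr":[0,0,0],"fingers":1},{"travel":[0,0,0],"dr":[0,0,0],"fingers":1}]'
python3 - <<'E'
from h import *
plan([.5665,.1137,.061],down(np.radians(-2.7+180)))
cv2.imwrite("pics/w9.png",cam("wrist")["img"][:,:,::-1])
draw("side",[],(0,0,255),"pics/s9.png",(175,100,160,120),5)
draw("scene",[],(0,0,255),"pics/c9.png",(260,150,160,120),5)
E
```

```text
time: 15.85
tcp_pos: [0.5682, 0.1138, 0.097]
ee_rot: [-2.201, 0.057, 2.192]
contact_force: [-0.1, -0.2, -1.9]
opening: 0.206
old-tool mm [36.   0.1  1.8] new-tool mm [36.   0.2  1.7] rotvec [-0.0033 -0.0038 -0.0014] |d| 36.0 ang 0.005 rows 1
```

View pics/w9.png

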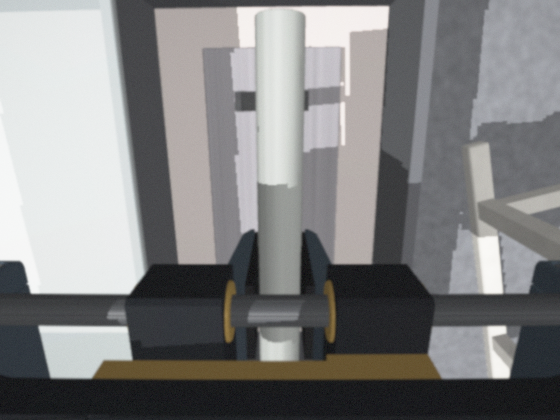

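View pics/s9.png

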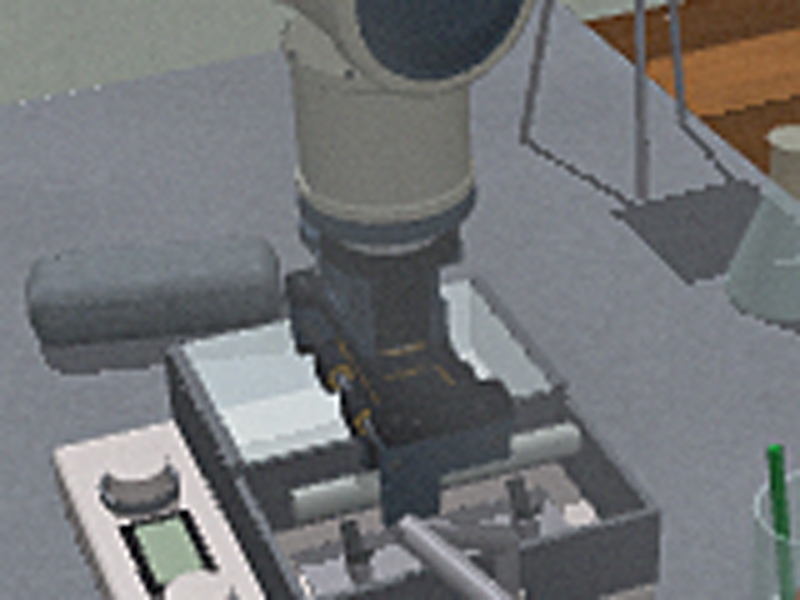

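View pics/c9.png

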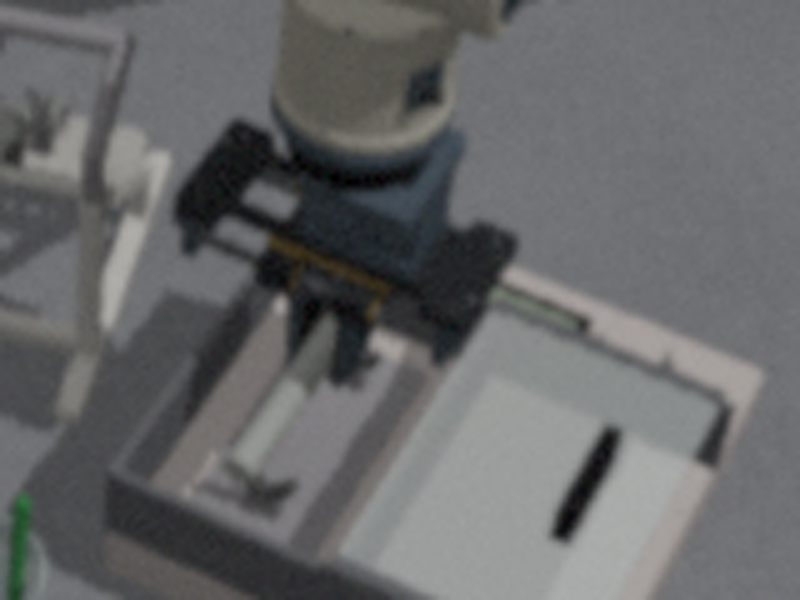

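Run:
```python
import cv2
a=cv2.imread("pics/w9.png")[0:150,180:380]; cv2.imwrite("pics/w9a.png",cv2.resize(a,None,fx=4,fy=4,interpolation=cv2.INTER_CUBIC))
```

```text
(no output)
```

View pics/w9a.png

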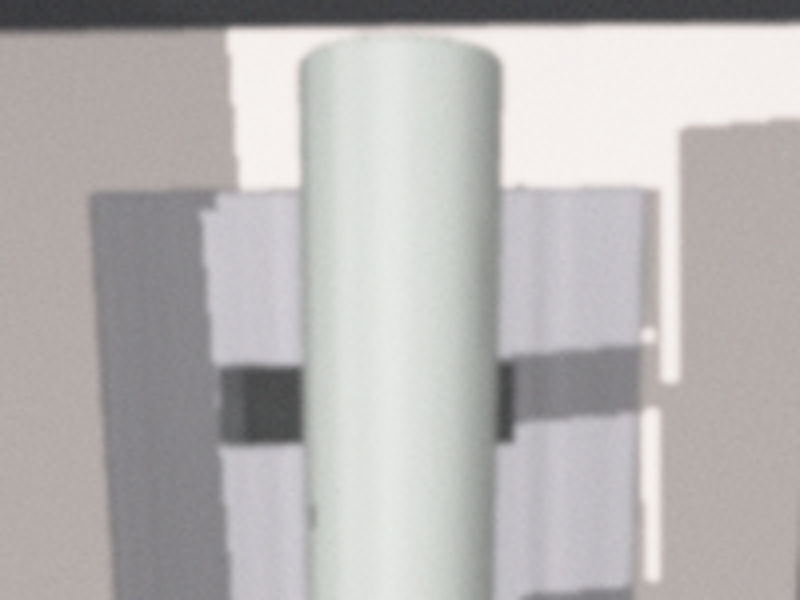

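Wrist crop: the back V-block spans u≈235–309 and the rod's centre is at u=280, so the rod sits about 3 mm too far to -y. I'll correct that while lowering.

```bash
python3 -m crank '[{"travel":[4,-2.6,1.5],"dr":[0,0,0],"fingers":1},{"travel":[8,0,0],"dr":[0,0,0],"fingers":1},{"travel":[8,0,0],"dr":[0,0,0],"fingers":1},{"travel":[6,0,0],"dr":[0,0,0],"fingers":1},{"travel":[4,0,0],"dr":[0,0,0],"fingers":1},{"travel":[0,0,0],"dr":[0,0,0],"fingers":1}]'
python3 - <<'E'
from h import *
draw("wrist",[],(0,0,255),"pics/w10.png",(180,0,200,150),4)
E
```

```text
time: 16.75
tcp_pos: [0.5662, 0.1166, 0.0658]
ee_rot: [-2.199, 0.057, 2.195]
contact_force: [-0.2, -0.3, -1.7]
opening: 0.211
```

View pics/w10.png

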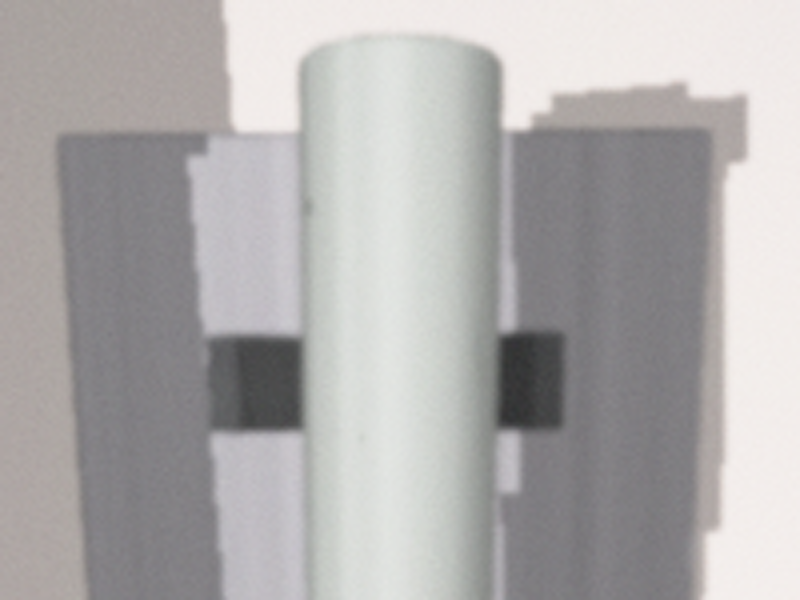

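```bash
python3 -m crank '[{"travel":[1.5,-0.6,0],"dr":[-0.01,0,0],"fingers":1},{"travel":[1.5,0,0],"dr":[0,0,0],"fingers":1},{"travel":[1,0,0],"dr":[0,0,0],"fingers":1},{"travel":[0,0,0],"dr":[0,0,0],"fingers":1}]'
```

```text
time: 17.3
tcp_pos: [0.5664, 0.1172, 0.0621]
ee_rot: [-2.204, 0.046, 2.199]
contact_force: [0.4, 0.1, -2.6]
opening: 0.212
```

```bash
python3 -m crank '[{"travel":[1,0,0],"dr":[0,0,0],"fingers":1},{"travel":[0,0,0],"dr":[0,0,0],"fingers":1}]';python3 -m crank '[{"travel":[1,0,0],"dr":[0,0,0],"fingers":1},{"travel":[0,0,0],"dr":[0,0,0],"fingers":1}]'
```

```text
time: 17.55
tcp_pos: [0.5665, 0.1172, 0.0611]
ee_rot: [-2.205, 0.046, 2.199]
contact_force: [0.8, -0.9, -0.5]
opening: 0.207
time: 17.8
tcp_pos: [0.5666, 0.1172, 0.0609]
ee_rot: [-2.205, 0.046, 2.199]
contact_force: [-3.4, -0.3, 14.1]
opening: 0.206
```

```bash
python3 -m crank '[{"travel":[-0.8,0,0],"dr":[0,0,0],"fingers":1},{"travel":[0,0,0],"dr":[0,0,0],"fingers":0.5},{"travel":[0,0,0],"dr":[0,0,0],"fingers":0.3},{"travel":[0,0,0],"dr":[0,0,0],"fingers":0.1},{"travel":[0,0,0],"dr":[0,0,0],"fingers":0.1},{"travel":[0,0,0],"dr":[0,0,0],"fingers":0.1}]'
python3 - <<'E'
from h import *
draw("wrist",[],(0,0,255),"pics/w11.png",(0,0,560,420),1.4)
E
```

```text
time: 18.55
tcp_pos: [0.5664, 0.1172, 0.0609]
ee_rot: [-2.205, 0.046, 2.2]
contact_force: [0.2, -0.8, -0.4]
opening: 0.448
```

View pics/w11.png

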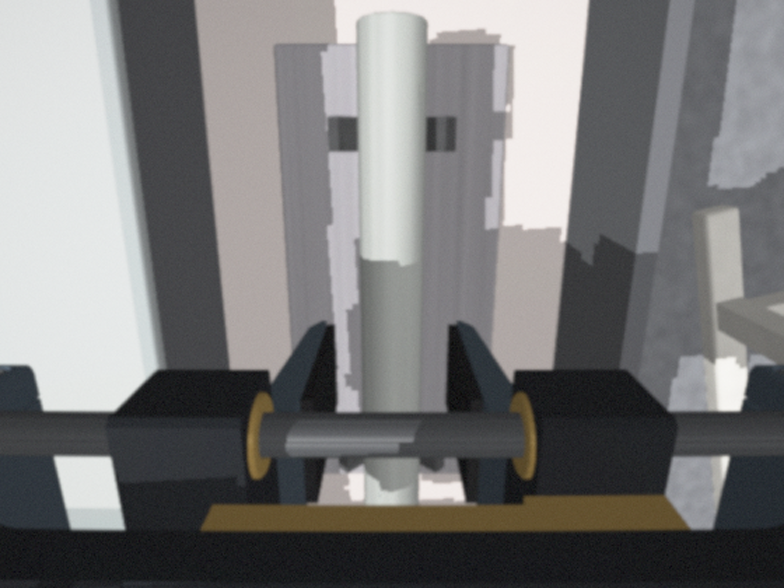

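The rod is central in the V (V spans u≈328–457, rod at 391) and the fingers are clear of it. Retreating upward.

```bash
python3 -m crank '[{"travel":[-10,0,0],"dr":[0,0,0],"fingers":0.1},{"travel":[-25,0,0],"dr":[0,0,0],"fingers":0.1},{"travel":[-40,0,0],"dr":[0,0,0],"fingers":0.1},{"travel":[-50,0,0],"dr":[0,0,0],"fingers":0.1},{"travel":[-45,0,0],"dr":[0,0,0],"fingers":0.1},{"travel":[0,-20,40],"dr":[0,0,0],"fingers":0.1},{"travel":[0,-20,20],"dr":[0,0,0],"fingers":0.1},{"travel":[0,0,0],"dr":[0,0,0],"fingers":0.1},{"travel":[0,0,0],"dr":[0,0,0],"fingers":0.1}]'
python3 - <<'E'
from h import *
draw("wrist",[],(0,0,255),"pics/w12.png",(0,0,560,420),1.4)
import pickle; pickle.dump(cam("wrist"),open("w12.pkl","wb"))
E
```

```text
time: 19.73
tcp_pos: [0.5082, 0.1597, 0.2312]
ee_rot: [-2.206, 0.046, 2.199]
contact_force: [-0.3, -0.6, -0.2]
opening: 0.446
```

View pics/w12.png

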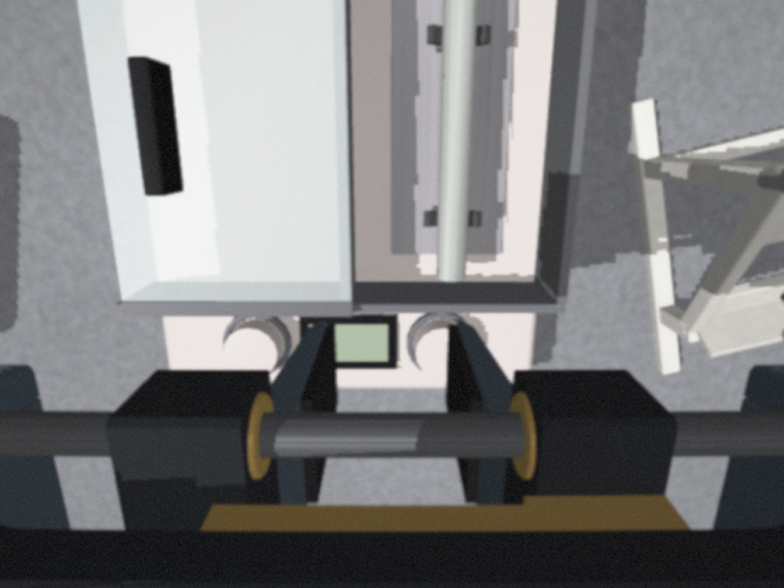

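Run:
```python
from h import *
import h,pickle; h._c["wrist"]=pickle.load(open("w12.pkl","rb"))
np.set_printoptions(precision=4,suppress=True)
f=1.4
g=lambda u,v,z:onz("wrist",((u+.5)/f-.5,(v+.5)/f-.5),z)
print("rod front end",g(451,280,.085),"V front blocks tips",g(428,217,.084),g(478,218,.084),"V back tips",g(431,34,.084),g(488,34,.084))
print("handle top",g(140,58,.134),g(156,195,.134))
print("keys L,R",g(252,342,.069),g(438,343,.069))
a=cam("wrist")["img"][30:150,80:140][:,:,::-1]; cv2.imwrite("pics/w12h.png",cv2.resize(a,None,fx=5,fy=5,interpolation=cv2.INTER_CUBIC))
a=cam("wrist")["img"][215:285,110:390][:,:,::-1]; cv2.imwrite("pics/w12k.png",cv2.resize(a,None,fx=2.8,fy=2.8,interpolation=cv2.INTER_CUBIC))
```

```text
rod front end [0.4995 0.1192 0.085 ] V front blocks tips [0.5416 0.1335 0.084 ] [0.5397 0.1014 0.084 ] V back tips [0.6485 0.1295 0.084 ] [0.6472 0.0963 0.084 ]
handle top [0.6345 0.2788 0.134 ] [0.5669 0.2821 0.134 ]
keys L,R [0.4544 0.2611 0.069 ] [0.4481 0.127  0.069 ]
```

View pics/w12h.png

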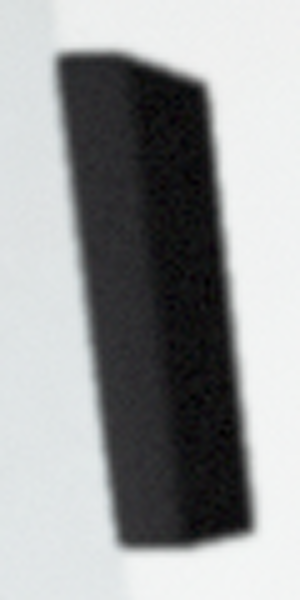

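View pics/w12k.png

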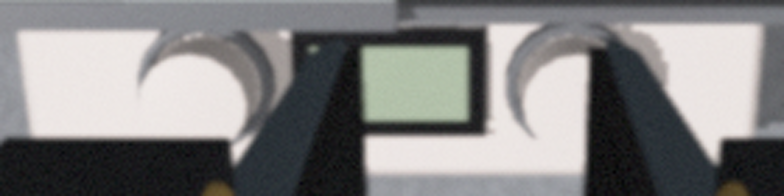

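Run:
```python
from h import *
import h,pickle; h._c["wrist"]=pickle.load(open("w12.pkl","rb"))
np.set_printoptions(precision=4,suppress=True)
b,f=onz("wrist",(98.4,41),.134),onz("wrist",(110.8,139),.134);print(b,f,(b+f)/2,np.linalg.norm(b-f))
P=(b+f)/2; 
P=np.array([P[0],P[1]+.001,.200]); plan(P,down(np.radians(-2.4+180)))
k=lambda u,v:onz("wrist",(110+u/2.8,215+v/2.8),.069)
print("L",k(193,108),"R",k(575,108))
```

```text
[0.6347 0.2798 0.134 ] [0.567  0.2824 0.134 ] [0.6009 0.2811 0.134 ] 0.06777629955851491
old-tool mm [  31.  -126.3  -87.4] new-tool mm [  31.  -126.3  -87.4] rotvec [ 0.0015 -0.003  -0.0018] |d| 157.0 ang 0.004 rows 1
L [0.4441 0.2633 0.069 ] R [0.4385 0.1244 0.069 ]
```

```bash
python3 -m crank '[{"travel":[0,-42,-29],"dr":[0,0,0],"fingers":0},{"travel":[0,-42.3,-29],"dr":[0,0,0],"fingers":0},{"travel":[0,-42.3,-29.4],"dr":[0,0,0],"fingers":0},{"travel":[31,0,0],"dr":[0,0,0],"fingers":0},{"travel":[20,0,0],"dr":[0,0,0],"fingers":0},{"travel":[0,0,0],"dr":[0,0,0],"fingers":0},{"travel":[0,0,0],"dr":[0,0,0],"fingers":0}]'
python3 - <<'E'
from h import *
draw("wrist",[],(0,0,255),"pics/w13.png",(0,0,560,420),1.4)
draw("side",[],(0,0,255),"pics/s13.png",(175,100,160,120),5)
E
```

```text
time: 20.65
tcp_pos: [0.601, 0.2825, 0.1805]
ee_rot: [-2.205, 0.046, 2.198]
contact_force: [0.2, -0.5, 0.4]
opening: 0.497
```

View pics/w13.png

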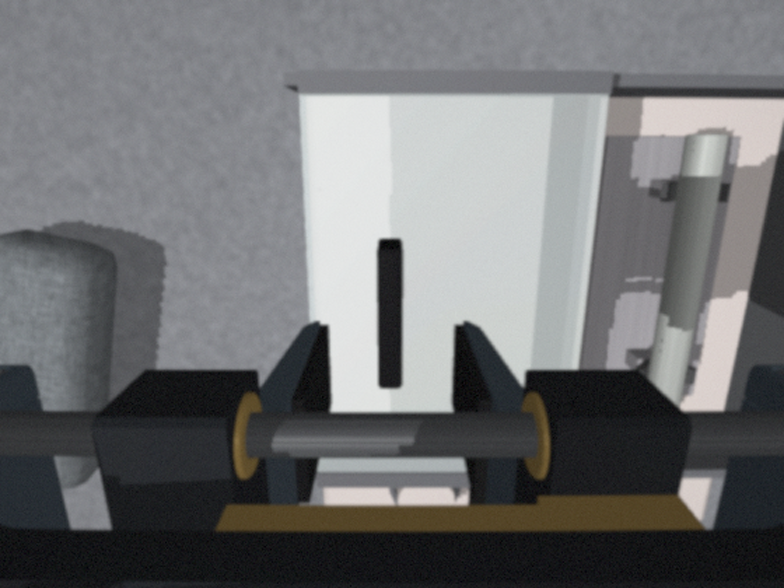

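View pics/s13.png

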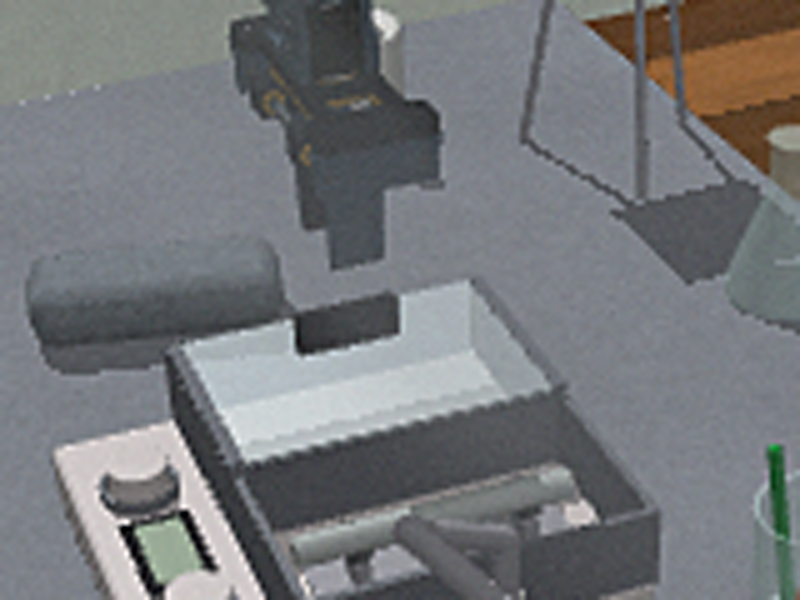

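```bash
python3 -m crank '[{"travel":[30,0,0],"dr":[0,0,0],"fingers":0},{"travel":[25,0,0],"dr":[0,0,0],"fingers":0},{"travel":[13,0,0],"dr":[0,0,0],"fingers":0},{"travel":[0,0,0],"dr":[0,0,0],"fingers":0}]'
python3 -m crank '[{"travel":[0,0,0],"dr":[0,0,0],"fingers":1},{"travel":[0,0,0],"dr":[0,0,0],"fingers":1},{"travel":[0,0,0],"dr":[0,0,0],"fingers":1},{"travel":[0,0,0],"dr":[0,0,0],"fingers":1},{"travel":[0,0,0],"dr":[0,0,0],"fingers":1},{"travel":[0,0,0],"dr":[0,0,0],"fingers":1}]' 12
```

```text
time: 21.25
tcp_pos: [0.6003, 0.2826, 0.1116]
ee_rot: [-2.204, 0.047, 2.2]
contact_force: [0.2, 0.3, 0.7]
opening: 0.5
time: 22.0
tcp_pos: [0.6005, 0.2828, 0.112]
ee_rot: [-2.205, 0.046, 2.199]
contact_force: [-0.9, 0.2, 6.6]
opening: 0.132
```

```bash
python3 -m crank '[{"travel":[-0.5,6,0],"dr":[0,0,0],"fingers":1},{"travel":[0,12,0],"dr":[0,0,0],"fingers":1},{"travel":[0,15,0],"dr":[0,0,0],"fingers":1},{"travel":[0,15,0],"dr":[0,0,0],"fingers":1},{"travel":[0,15,0],"dr":[0,0,0],"fingers":1},{"travel":[0,15,0],"dr":[0,0,0],"fingers":1},{"travel":[0,15,0],"dr":[0,0,0],"fingers":1},{"travel":[0,15,0],"dr":[0,0,0],"fingers":1},{"travel":[0,12,0],"dr":[0,0,0],"fingers":1},{"travel":[0,6,0],"dr":[0,0,0],"fingers":1},{"travel":[0,4,0],"dr":[0,0,0],"fingers":1},{"travel":[0,0,0],"dr":[0,0,0],"fingers":1}]'
```

```text
time: 23.5
tcp_pos: [0.595, 0.1515, 0.1121]
ee_rot: [-2.204, 0.047, 2.2]
contact_force: [4.3, -2.5, -11.4]
opening: 0.134
```

```bash
python3 -m crank '[{"travel":[0.6,3,-0.5],"dr":[0,0,0],"fingers":1},{"travel":[0,3,0],"dr":[0,0,0],"fingers":1},{"travel":[0,0,0],"dr":[0,0,0],"fingers":1}]'; python3 -m crank '[{"travel":[0,1.5,0],"dr":[0,0,0],"fingers":1},{"travel":[0,0,0],"dr":[0,0,0],"fingers":1}]';  python3 -m crank '[{"travel":[0,1.5,0],"dr":[0,0,0],"fingers":1},{"travel":[0,0,0],"dr":[0,0,0],"fingers":1}]'
```

```text
time: 23.88
tcp_pos: [0.5949, 0.1462, 0.112]
ee_rot: [-2.204, 0.047, 2.2]
contact_force: [-4.8, -0.6, 4.8]
opening: 0.132
time: 24.12
tcp_pos: [0.5949, 0.146, 0.112]
ee_rot: [-2.203, 0.045, 2.199]
contact_force: [-5.9, 7.3, 5.8]
opening: 0.125
time: 24.38
tcp_pos: [0.5949, 0.146, 0.112]
ee_rot: [-2.203, 0.042, 2.198]
contact_force: [-4.9, 20.0, 3.1]
opening: 0.13
```

```bash
python3 -m crank '[{"travel":[0,-1.2,0],"dr":[0,0,0],"fingers":1},{"travel":[0,0,0],"dr":[0,0,0],"fingers":0.4},{"travel":[0,0,0],"dr":[0,0,0],"fingers":0.4},{"travel":[0,0,0],"dr":[0,0,0],"fingers":0.4},{"travel":[-30,0,0],"dr":[0,0,0],"fingers":0.4},{"travel":[-50,0,0],"dr":[0,0,0],"fingers":0.4},{"travel":[-50,0,30],"dr":[0,0,0],"fingers":0.4},{"travel":[0,0,30],"dr":[0,0,0],"fingers":0.4},{"travel":[0,0,0],"dr":[0,0,0],"fingers":0.4},{"travel":[0,0,0],"dr":[0,0,0],"fingers":0.4}]'
python3 - <<'E'
from h import *
draw("wrist",[],(0,0,255),"pics/w14.png",(0,0,560,420),1.4)
draw("side",[],(0,0,255),"pics/s14.png",(175,145,160,120),5)
draw("scene",[],(0,0,255),"pics/c14.png",(260,180,160,120),5)
import pickle; pickle.dump(cam("wrist"),open("w14.pkl","wb"))
E
```

```text
time: 25.62
tcp_pos: [0.5356, 0.1475, 0.2416]
ee_rot: [-2.205, 0.046, 2.199]
contact_force: [1.1, -0.1, -0.7]
opening: 0.301
```

View pics/w14.png

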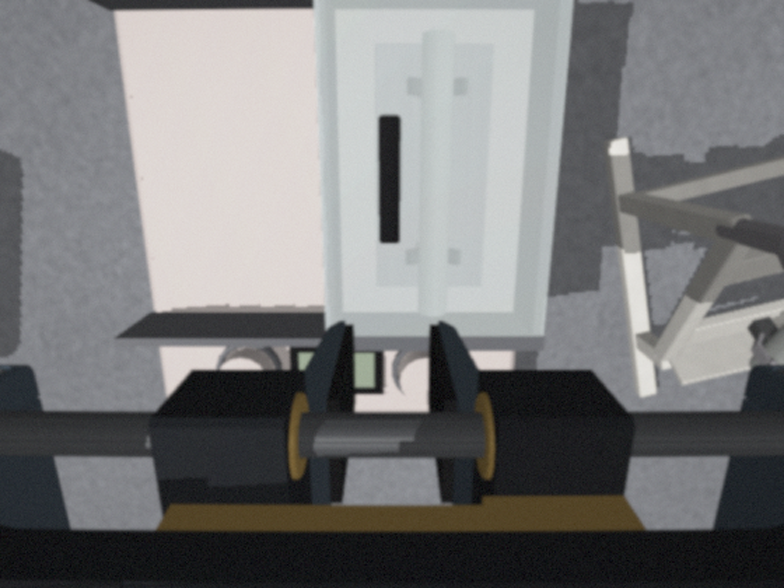

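View pics/s14.png

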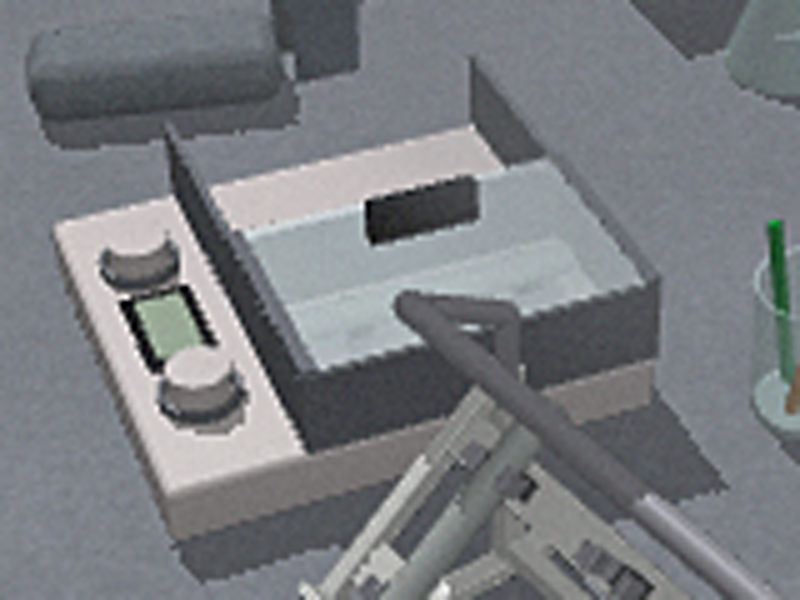

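View pics/c14.png

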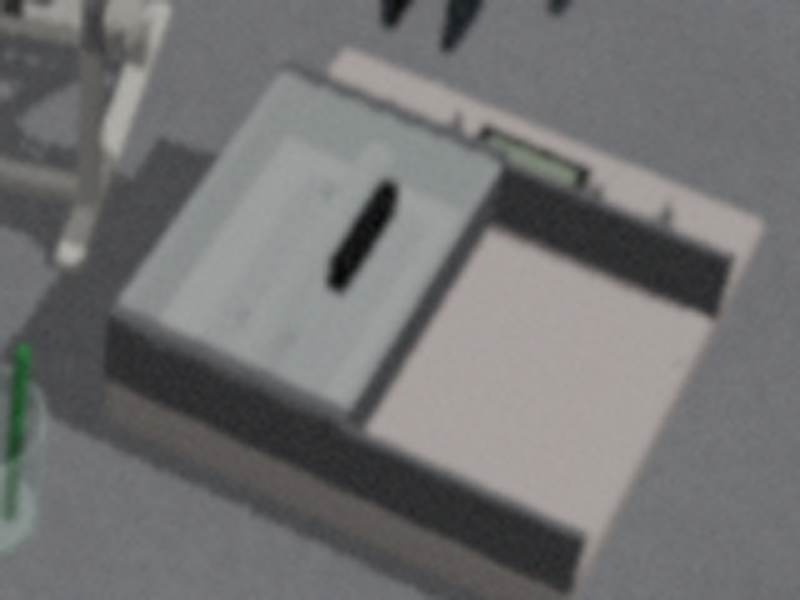

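Run:
```python
from h import *
import h,pickle; h._c["wrist"]=pickle.load(open("w14.pkl","rb"))
np.set_printoptions(precision=4,suppress=True)
f=1.4
g=lambda u,v,z:onz("wrist",((u+.5)/f-.5,(v+.5)/f-.5),z)
b,e=g(389,116,.134),g(389,242,.134);print("handle",b,e,(b+e)/2)
print("cover right edge/left edge at v=330:",g(545,335,.105),g(327,333,.105))
plan([.4385,.1240,.120],down(np.radians(-2.5+180)))
plan([.4443,.2632,.120],down(np.radians(-2.5+180)))
```

```text
handle [0.6294 0.1436 0.134 ] [0.5615 0.1465 0.134 ] [0.5954 0.145  0.134 ]
cover right edge/left edge at v=330: [0.4889 0.0458 0.105 ] [0.4964 0.1903 0.105 ]
old-tool mm [121.   27.2  96.4] new-tool mm [121.1  27.7  96. ] rotvec [ 0.0032 -0.0018 -0.0019] |d| 157.0 ang 0.004 rows 1
old-tool mm [ 120.7 -112.2   96.2] new-tool mm [ 121.1 -111.6   96.3] rotvec [ 0.0032 -0.0018 -0.0019] |d| 191.0 ang 0.004 rows 1
```

```bash
python3 -m crank '[{"travel":[0,13.6,48],"dr":[0,0,0],"fingers":1},{"travel":[0,13.6,48],"dr":[0,0,0],"fingers":1},{"travel":[40,0,0],"dr":[0,0,0],"fingers":1},{"travel":[40,0,0],"dr":[0,0,0],"fingers":1},{"travel":[40,0,0],"dr":[0,0,0],"fingers":1},{"travel":[25,0,0],"dr":[0,0,0],"fingers":1},{"travel":[12,0,0],"dr":[0,0,0],"fingers":1},{"travel":[0,0,0],"dr":[0,0,0],"fingers":1},{"travel":[0,0,0],"dr":[0,0,0],"fingers":1}]'
python3 - <<'E'
from h import *
print(ctrl.sense()["contact_force"])
draw("side",[],(0,0,255),"pics/s15.png",(175,105,160,120),5)
draw("wrist",[],(0,0,255),"pics/w15.png",(0,0,560,420),1.4)
E
```

```text
time: 26.9
tcp_pos: [0.4391, 0.1241, 0.0853]
ee_rot: [-2.206, 0.046, 2.198]
contact_force: [-0.4, 0.3, -0.0]
opening: 0.005
[-0.36546176  0.32146916 -0.01883588]
```

View pics/s15.png

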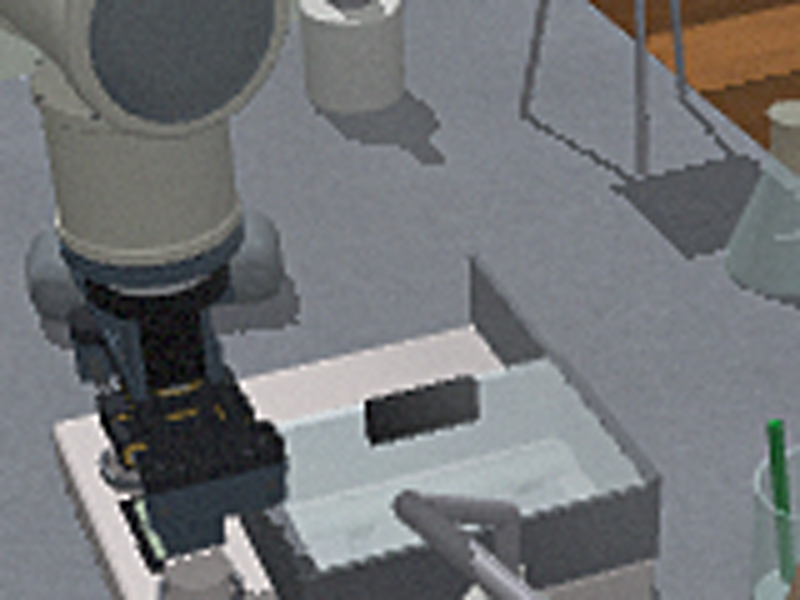

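View pics/w15.png

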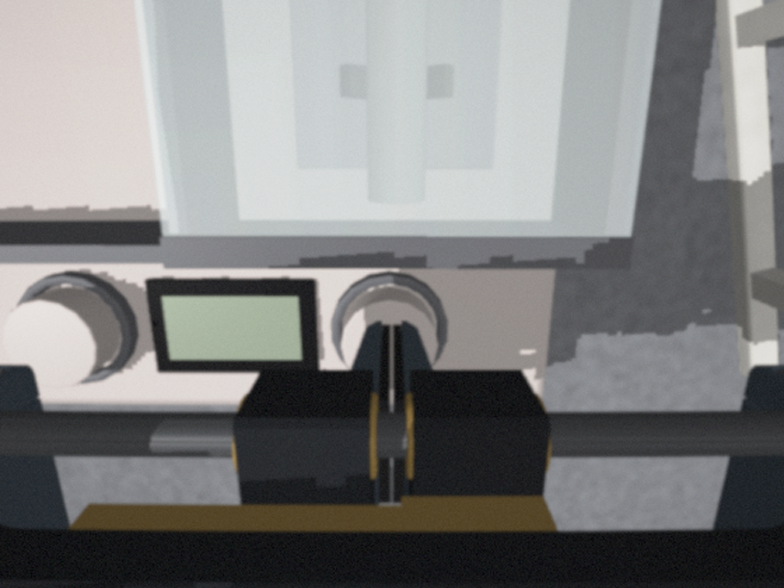

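The fingers (u≈392) are centred over the right key. The cover's right corner at (631,237) is flush with the wall's end. Now I'll feel for the key top.

```bash
python3 -m crank '[{"travel":[8,0,0],"dr":[0,0,0],"fingers":1},{"travel":[5,0,0],"dr":[0,0,0],"fingers":1},{"travel":[0,0,0],"dr":[0,0,0],"fingers":1}]'; for i in 1 2 3; do python3 -m crank '[{"travel":[1,0,0],"dr":[0,0,0],"fingers":1},{"travel":[0,0,0],"dr":[0,0,0],"fingers":1}]' | grep -E "tcp|force"; done
```

```text
time: 27.38
tcp_pos: [0.4381, 0.1239, 0.071]
ee_rot: [-2.204, 0.046, 2.201]
contact_force: [-0.1, 1.5, 0.3]
opening: 0.002
tcp_pos: [0.4385, 0.124, 0.0705]
contact_force: [-0.6, 0.8, -0.2]
tcp_pos: [0.4384, 0.124, 0.0695]
contact_force: [1.4, -0.2, 0.5]
tcp_pos: [0.4385, 0.124, 0.0685]
contact_force: [-0.6, -0.5, 4.2]
```

```bash
for i in 1 2; do python3 -m crank '[{"travel":[0.5,0,0],"dr":[0,0,0],"fingers":1},{"travel":[0,0,0],"dr":[0,0,0],"fingers":1}]' | grep -E "tcp|force"; done; python3 -c "
from h import *
for i in range(1): print(ctrl.sense()['contact_force'])"
```

```text
tcp_pos: [0.4384, 0.124, 0.068]
contact_force: [-1.1, -0.2, 4.3]
tcp_pos: [0.4385, 0.124, 0.0675]
contact_force: [-1.1, -0.6, 6.1]
[-1.104401   -0.59139336  6.11492827]
```

The force has risen past 4 to 6 N within about 2 mm, so the right key is the good one. I'll press it through.

```bash
for i in 1 2 3 4 5; do python3 -m crank '[{"travel":[1,0,0],"dr":[0,0,0],"fingers":1},{"travel":[0,0,0],"dr":[0,0,0],"fingers":1}]' | grep -E "tcp|force"; done
```

```text
tcp_pos: [0.4385, 0.124, 0.0664]
contact_force: [0.2, 0.2, 4.7]
tcp_pos: [0.4385, 0.124, 0.0654]
contact_force: [-0.2, 0.9, 3.5]
tcp_pos: [0.4384, 0.124, 0.0644]
contact_force: [-1.0, 1.3, 3.2]
tcp_pos: [0.4385, 0.124, 0.0634]
contact_force: [-0.0, 0.2, 1.9]
tcp_pos: [0.4385, 0.124, 0.063]
contact_force: [-3.7, -0.0, 19.1]
```

The force fell to 1.9 N and the key then bottomed at z=0.063, so it snapped through. Letting it up and retreating.

```bash
python3 -m crank '[{"travel":[-3,0,0],"dr":[0,0,0],"fingers":1},{"travel":[-5,0,0],"dr":[0,0,0],"fingers":1},{"travel":[-20,0,0],"dr":[0,0,0],"fingers":1},{"travel":[-45,0,0],"dr":[0,0,0],"fingers":1},{"travel":[-50,0,0],"dr":[0,0,0],"fingers":1},{"travel":[-50,0,0],"dr":[0,0,0],"fingers":1},{"travel":[-50,0,0],"dr":[0,0,0],"fingers":1},{"travel":[0,0,0],"dr":[0,0,0],"fingers":1},{"travel":[0,0,0],"dr":[0,0,0],"fingers":1},{"travel":[0,0,0],"dr":[0,0,0],"fingers":1}]'
python3 - <<'E'
from h import *
draw("side",[],(0,0,255),"pics/s16.png",(170,140,240,210),3.3-.5)
draw("wrist",[],(0,0,255),"pics/w16.png",(0,0,560,420),1.4)
a=cv2.imread("pics/side0.png").astype(int);b=cam("side")["img"][:,:,::-1].astype(int)
E
```

```text
time: 31.12
tcp_pos: [0.4373, 0.1242, 0.2844]
ee_rot: [-2.202, 0.047, 2.202]
contact_force: [-0.6, -0.4, -0.6]
opening: 0.005
```

View pics/s16.png

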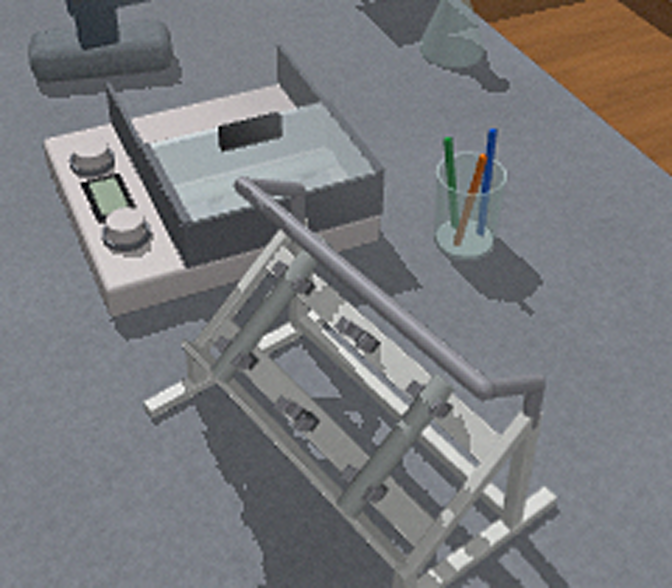

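View pics/w16.png

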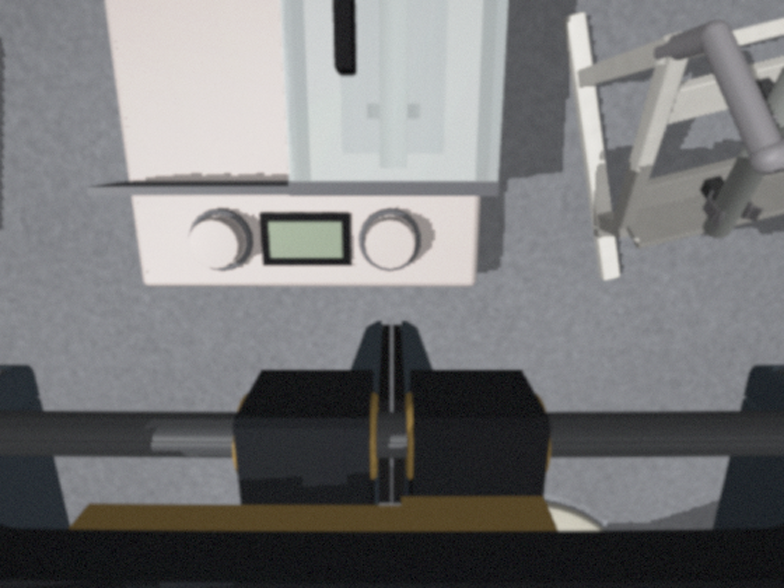

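The last views show the cover shut and flush, the rod in the V-blocks under it, the keys up, the other two rods in their clips, and the beaker and case in place. Handing in.

```bash
python3 -c "
from rig import ctrl
print(ctrl.hand_in())"
```

```text
the job is handed in; nothing more can be done
None
```

I weighed the longest rod (the middle one) as asked and handed the job in at about 31 s. I pulled it square out of its clips, cleared the carrying bar, laid it in the V-cradle and let go. I then slid the cover shut and pressed the right key once.

**Final checks**
- **Rod:** it lies in both V-blocks under the cover, about 1 to 5 mm off lengthwise against the 15 mm allowed.
- **Cover:** it met a firm stop of 20 N with no further movement, and its edge is flush with the chamber wall.
- **Key:** the right key's resistance rose to about 6 N within 2 mm, fell to about 2 N, then the key bottomed at 6 mm and came back up. It is the good key, and I did not touch the left one.
- **Surroundings:** the other two rods are still in their clips, and the beaker and pencil case look undisturbed. I had no final look at the dish. The robot ended clear of everything.

**Checks that disagreed**
- **Cover travel:** I measured 136 to 137 mm, against the nominal 140 mm. The stop and the flush edge still say it is shut.
- **Joint 6:** it sat at its lower limit for a moment early on, reading -3.081 against the stated -3.08. I switched to the half-turned grasp after that, but this could count against the joint-range rule.

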